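# Load a corrosion-coupon hook: long coupon, spacer, short coupon

### The job

Load the corrosion test hook: hang the long steel coupon first, with its hole on the white shoulder of the collar, then the white spacer close against it, then the short coupon on the spacer's own shoulder, close against the spacer. The collar is clamped at a different place on the rod each time, so feel for it, and never press on the hook with more than 25 N, which could shift the collar. Leave the other things on the bench where they are.

Things in the scene. Friction and masses are not known exactly. Their poses are not given: they have to be found in the camera images.
- stand: Specimen hook stand, fixed to the bench: grey base plate 175 x 110 x 14 mm, steel post (215 mm high, 85 mm behind this origin) and a steel rod 6 mm thick that points horizontally from the post towards the robot, its axis 170 mm above the bench. Origin: on the bench, straight below the rod; x along the rod from its tip towards the post, z up.
- hook_bend (a point): On the rod's axis where its straight part ends and its upturned tip begins; axes as body stand's. From here the rod runs level in +x, through the collar, to the post 120 mm behind; the other way it rises at 15 degrees for 22 mm.
- hook_tip (a point): End of the rod's axis (its rounded end stands 3 mm farther): 21 mm in front of (-x) and 6 mm above hook_bend; axes as body stand's.
- rod_root (a point): On the rod's axis at the post. Between it and hook_bend a white clamp collar sits on the rod: flange 24 mm across, 8 mm thick, with a round shoulder 16 mm across standing 6.5 mm out of it towards the tip (last 2.5 mm tapered to 12 mm). Its place is not given: the flange's front face lies 34 to 70 mm behind hook_bend. The thumbscrew behind it holds it rigidly against 25 N.
- coupon_long_center (a point): Centre of the long coupon: flat steel strip 90 mm high, 32 wide, 4 thick, 77 g, with a round 18 mm hole near its top; both faces alike. x along its thickness, y along its width, z up. It stands on edge, loosely, 12 mm deep in one of the four slots (26 mm apart) of a fixed grey block 22 mm high, the short coupon two slots away.
- coupon_long_hole (a point): Centre of the long coupon's hole, half-way through its thickness: 30 mm above its centre, 15 mm below its top edge; axes as the centre's.
- coupon_short_center (a point): Centre of the short coupon: like the long one but 60 mm high (51 g); 32 mm wide, 4 mm thick, stands in the same block. Axes alike.
- coupon_short_hole (a point): Centre of the short coupon's hole (18 mm): 15 mm above its centre, 15 mm below its top edge; axes as the centre's.
- spacer_center (a point): Centre of the spacer, a white plastic block standing on the bench: 60 mm high, 24 wide (y), 14 thick (x), about 45 g; its upper part is plain, for gripping. A bore runs along its x, 12 mm below this point. A round hollow shoulder, 16 mm across, stands 8 mm out round it on the front (-x, towards the robot) face, its last 2.5 mm tapered to 13 mm.
- spacer_back (a point): Centre of the bore in the plane of the spacer's back (+x) face, 18 mm above its foot; axes as the spacer's. The bore is widened here to 18 mm, 5 mm deep, to fit over the 2.5 mm of the collar's shoulder that stick out through the long coupon.
- spacer_front (a point): Centre of the bore in the plane of the spacer's front (-x) face, at the root of its shoulder; axes as the spacer's. The bore is narrowest, 8.5 mm, over the 3 mm behind this plane (it rides on the rod there), and relieved to 12 mm behind that and within the shoulder. On the rod and the collar's shoulder it hangs about 1 mm low.
- beaker_250: Bystander: glass beaker, 73 mm across, 92 mm high; origin under its centre.
- bottle_small: Bystander: small white bottle with a blue cap, 44 mm across, 92 mm high; origin under its centre.
- petri_dish: Bystander: flat round dish, 92 mm across, 16 mm high; origin under its centre. Behind it, to the robot's left, stands a fixed balance with a glass shield, 315 mm high (x 0.50 to 0.88, y 0.16 to 0.40 m): keep the arm clear of it.
- forceps: Bystander: steel forceps lying flat, 120 mm long (along its y); origin under the centre.
- marker_red: Bystander: red marker pen lying flat, 135 mm long (along its y), 16 mm thick; origin under the centre.

How it is judged:
By the outcome, as a careful person would: the job done as asked, in the order asked, and still so for the second after the job is handed in, with the robot touching nothing.
It also fails if it takes over 72 s, if anything falls off the work surface, if the arm or the gripper's body presses on something with over 40 N, if the wrist force passes 120 N, or if a joint passes its speed limit or range.

### The arm

A 6-joint arm with a two-finger parallel gripper is mounted at the origin on a cart in front of the work surface, level with it; the furniture and walls round the work are solid. World frame = base frame: x ahead of the robot, y to its left, z up, the work surface at z = 0. Lengths are in mm, angles in degrees, forces in N, time in s.
With the tool pointing down it reaches from about 350 to 850 mm from the base axis. Payload 8.1 kg.
Tool frame: the origin (TCP) lies at the very end of the fingers, on their centre line; the grasp point (between the pads) lies 19 mm behind it; z points along the fingers, y is the direction in which the jaws open and shut (so a half turn about z gives the same grasp; the last joint's range is limited). The gripper opens to 85 mm and grips with 20 to 120 N. Pads are 22 mm wide; open, the fingers measure 114 mm over their backs; the gripper's body (76 mm by 85 mm) begins 54 mm behind the grasp point. The pads swing forward as they close: fully open they stand 13 mm farther back than shut.
Start: joints at [-75.653, 7.471, 85.268, -0, 87.261, -4.893], TCP at [197.735, -566.486, 231.292] pointing down, gripper open.
Joint ranges: [-169.43, 169.43], [-51.17, 129.36], [1.28, 143.12], [-76.62, 256.62], [0, 156.53], [-152.29, 152.29]. Speed limits (degrees/s): [136.94, 136.94, 159.86, 180, 180, 180].

### API

Orientations are given as [roll, pitch, yaw] about the fixed x, y, z axes, in that order (R = Rz(yaw) Ry(pitch) Rx(roll)).
In Python, from bench import r gives the robot as it stands.
- The arm moves only by the shell command python3 -m jog 'ROWS' [OPENING] [FORCE]. ROWS is JSON, a list of rows, each a list of 6 numbers: the shift along the tool's x, y, z normalised to -1 to 1, where 1 is 0.25 m, then the turn, a rotation vector about the tool's x, y, z normalised to -1 to 1, where 1 is pi rad. In form: [[x, y, z, ax, ay, az], ...]. A call has 1 to 10 rows; each row is the pose to reach, as a shift and turn from the pose commanded when the call began, along the tool's axes at that moment, turning the shorter way round; what a row does not reach only later rows make up. A row lasts 1/10 s, in which the tool goes at most 50 mm and 8.59 degrees, less where a joint would pass 70% of its speed; a pose out of reach is approached as far as the arm can. A call with a number of a shift or a turn outside -1 to 1 is refused whole. A call with a gripper value outside its range is refused whole. OPENING is the opening, from 0 (shut) to 1 (fully open), set as the call begins (- or left out, the last holds). The fingers move at their own pace and stop on an object; FORCE is the grip in N (left out, the last holds). Time passes only in rows, so rows that repeat a pose let the fingers close. It gives the time, the measured TCP pose, the force and the opening at its end, in the units of the state.
- r.sense(): the state, without advancing time (a new reading comes with each control period).
- r.snapshot(name): name is "scene" or "top"; returns a dict with "pixels" (400x640x3 uint8, red, green, blue), "intrinsics" (3x3 intrinsics, pixels), "extrinsics" (4x4, takes a point from camera to world coordinates). Camera axes: x right, y down, z forward; pixel columns grow to the right and rows downward; lengths in mm; the calibration is good to about 2 mm. A picture is of the moment at which its call begins. There is no depth.
- r.hand_in(): hands the job in, once; it reports no verdict.
The state is a dict: "time": time; "joint_pos": joint angles; "qd": joint speeds; "joint_efforts": joint torques, N m; "tool_pos": TCP position; "tcp_rot": TCP orientation; "ft_force": force on the tool from outside, world axes, zero at the start; "wrist_torque": the same for the moment, N m; "finger_gap": finger opening in mm.
Only numpy, scipy, OpenCV 4.12 (cv2) and the standard library are available. Lean on these libraries where they do the work, as an engineer would, in place of code of your own. Each camera call takes 0.05 s, during which the arm holds its last target.

## Working session

There is one attempt and no reset: what is moved stays moved. The work goes in short steps, Python scripts to look and compute and a shell command to move; the robot and the scene stay as the last step left them, time stands still between calls to the robot, and variables do not carry over. Pictures are saved under pics/ and viewed, and the job is handed in when it is done.

```bash
ls; mkdir -p pics; python3 - <<'E'
from bench import r
import cv2
print(r.sense())
for n in("scene","top"):
    s=r.snapshot(n); cv2.imwrite(f"pics/{n}0.png",s["pixels"][:,:,::-1]); print(n,s["intrinsics"],s["extrinsics"])
E
```

```text
pics
{'time': 0.0, 'joint_pos': array([-7.56519737e+01,  7.51573999e+00,  8.53307921e+01, -6.48772247e-04,
        8.72589919e+01, -4.89335018e+00]), 'qd': array([-0.06806862, -0.02313942, -0.00611625, -0.034741  ,  0.01279552,
       -0.0237604 ]), 'joint_efforts': array([-3.13838886e-03, -5.69405222e+01, -5.00558531e+01, -2.12894529e-04,
        1.44977204e-02, -4.45784337e-05]), 'tool_pos': array([ 197.60766833, -565.9473888 ,  230.22331966]), 'tcp_rot': array([-1.79894805e+02, -8.35571773e-03,  1.92414004e+01]), 'ft_force': array([0.10396199, 0.70604542, 0.48662515]), 'wrist_torque': array([-0.01077439,  0.00601856, -0.00582431]), 'finger_gap': 85.2986302841392}
scene [[361.47047692   0.         319.90460709]
 [  0.         361.47047692 201.06017051]
 [  0.           0.           1.        ]] [[ 4.59212368e-01 -4.66529074e-01  7.55959406e-01 -1.12936690e+02]
 [-8.88255794e-01 -2.51886845e-01  3.84128443e-01 -4.71057178e+02]
 [ 1.12091432e-02 -8.47881855e-01 -5.30066708e-01  5.96422491e+02]
 [ 0.00000000e+00  0.00000000e+00  0.00000000e+00  1.00000000e+00]]
top [[377.5440294    0.         323.38507511]
 [  0.         377.5440294  201.19557199]
 [  0.           0.           1.        ]] [[ 7.35038511e-03 -9.82553168e-01  1.85836605e-01  4.10597402e+02]
 [-9.99644311e-01 -2.45553170e-03  2.65560179e-02 -1.42812456e+02]
 [-2.56363718e-02 -1.85965702e-01 -9.82221734e-01  9.48181711e+02]
 [ 0.00000000e+00  0.00000000e+00  0.00000000e+00  1.00000000e+00]]
```

View pics/scene0.png

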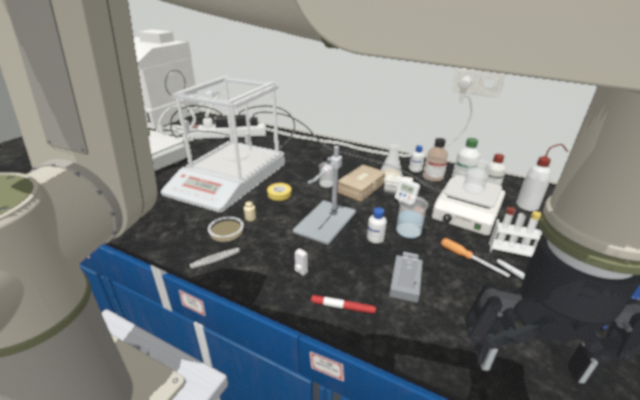

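View pics/top0.png

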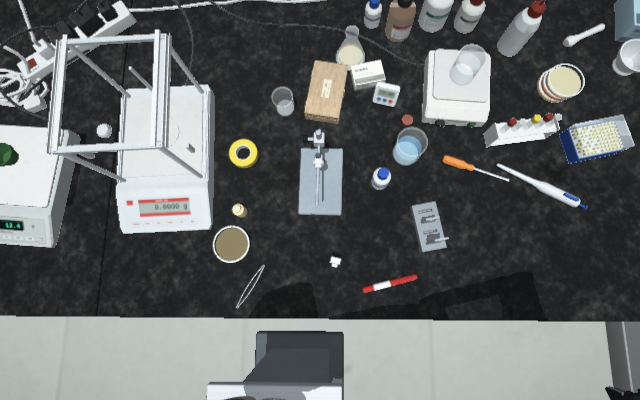

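The stand is around (320,170) top, the slot block at (429,227), the spacer at (335,262). The petri dish, beaker, bottle and forceps are all seen nearby. I'll zoom in on these.

```bash
python3 - <<'E'
import cv2,numpy as np
t=cv2.imread("pics/top0.png"); s=cv2.imread("pics/scene0.png")
def z(im,x0,y0,x1,y1,k): return cv2.resize(im[y0:y1,x0:x1],None,fx=k,fy=k,interpolation=cv2.INTER_CUBIC)
a=z(t,290,115,360,275,3.7); b=z(t,400,190,460,260,5)
def pad(i,h): return cv2.copyMakeBorder(i,0,h-i.shape[0],0,4,cv2.BORDER_CONSTANT)
cv2.imwrite("pics/t1.png",np.hstack([pad(a,592),pad(b,592)])); print(a.shape,b.shape)
a=z(s,285,140,365,280,4);b=z(s,380,245,435,305,6)
cv2.imwrite("pics/s1.png",np.hstack([pad(a,592),pad(b,592)]))
E
```

```text
(592, 259, 3) (350, 300, 3)
```

View pics/t1.png

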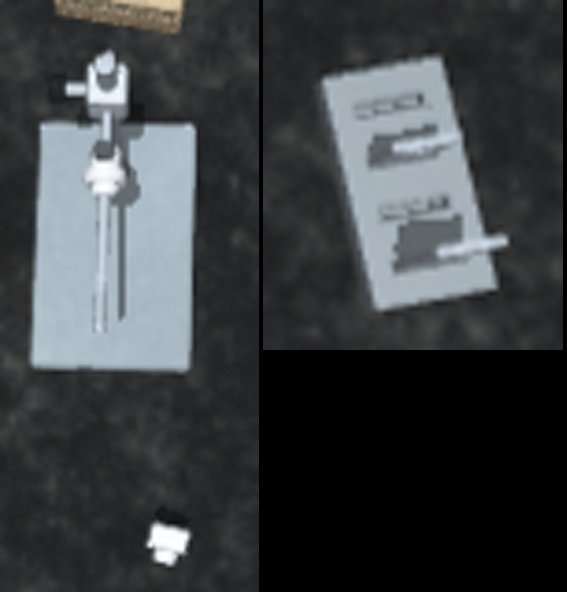

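View pics/s1.png

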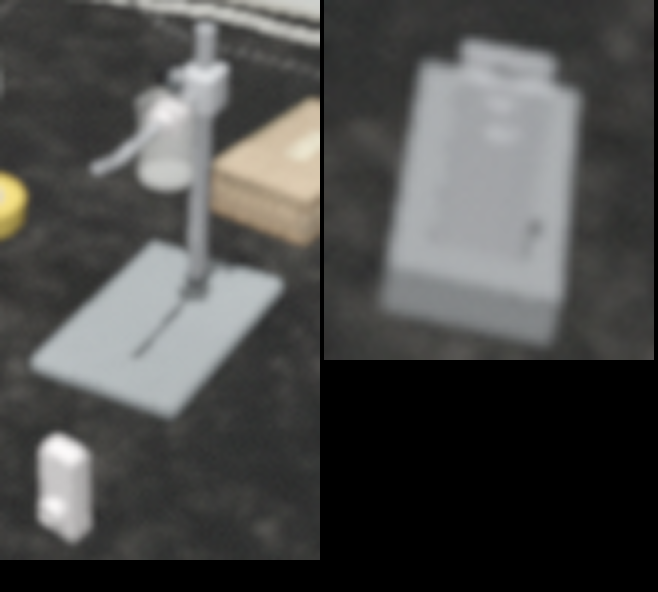

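```bash
cat > h.py <<'E'
import cv2,numpy as np
from bench import r
def snap(n,f=None):
    s=r.snapshot(n); im=np.ascontiguousarray(s["pixels"][:,:,::-1])
    if f: cv2.imwrite(f,im)
    return im,s["intrinsics"],s["extrinsics"]
CAM={}
def cam(n):
    import json,os
    p=n+".npz"
    if not os.path.exists(p):
        im,K,E=snap(n); np.savez(p,K=K,E=E)
    d=np.load(p); return d["K"],d["E"]
def ray(n,uv):
    K,E=cam(n); d=E[:3,:3]@np.linalg.solve(K,np.array([uv[0],uv[1],1.0])); return E[:3,3],d/np.linalg.norm(d)
def onz(n,uv,z):
    o,d=ray(n,uv); return o+d*(z-o[2])/d[2]
def proj(n,P):
    K,E=cam(n); p=E[:3,:3].T@(np.asarray(P,float)-E[:3,3]); q=K@p; return q[:2]/q[2]
def tri(a,b):
    (o1,d1),(o2,d2)=ray("top",a),ray("scene",b)
    t=np.linalg.lstsq(np.c_[d1,-d2],o2-o1,rcond=None)[0]
    p,q=o1+t[0]*d1,o2+t[1]*d2; return (p+q)/2,np.linalg.norm(p-q)
def zoom(im,x0,y0,x1,y1,k,f,grid=10):
    z=cv2.resize(im[y0:y1,x0:x1],None,fx=k,fy=k,interpolation=cv2.INTER_CUBIC)
    for x in range(-(-x0//grid)*grid,x1,grid):
        u=int((x-x0+.5)*k); cv2.line(z,(u,0),(u,6),(0,255,255),1); cv2.putText(z,str(x),(u+1,16),0,.35,(0,255,255),1)
    for y in range(-(-y0//grid)*grid,y1,grid):
        v=int((y-y0+.5)*k); cv2.line(z,(0,v),(6,v),(0,255,255),1); cv2.putText(z,str(y),(8,v+4),0,.35,(0,255,255),1)
    cv2.imwrite(f,z)
E
python3 - <<'E'
from h import *
cam("top");cam("scene")
t=cv2.imread("pics/top0.png"); s=cv2.imread("pics/scene0.png")
zoom(t,405,195,457,257,9,"pics/zb.png")
zoom(t,295,120,347,172,11,"pics/zc.png")
zoom(t,290,165,350,220,10,"pics/zr.png")
zoom(s,300,150,350,195,12,"pics/zs.png")
def rect(im,x0,y0,x1,y1,m,k=4):
    z=cv2.resize(im[y0:y1,x0:x1],None,fx=k,fy=k,interpolation=cv2.INTER_CUBIC)
    g=m(z).astype(np.uint8)
    cs,_=cv2.findContours(g,cv2.RETR_EXTERNAL,cv2.CHAIN_APPROX_NONE); c=max(cs,key=cv2.contourArea)
    return (cv2.boxPoints(cv2.minAreaRect(c))+.5)/k-.5+[x0,y0], g,(c[:,0]+.5)/k-.5+[x0,y0]
gr=lambda z: cv2.cvtColor(z,cv2.COLOR_BGR2GRAY)
b,_,_=rect(t,405,195,465,257,lambda z:gr(z)>105)
print("block",b);P=np.array([onz("top",p,22) for p in b]);print(P.round(1),P.mean(0))
b,_,_=rect(t,290,140,350,220,lambda z:gr(z)>100)
print("base",b);P=np.array([onz("top",p,14) for p in b]);print(P.round(1))
b,_,c=rect(t,322,248,348,275,lambda z:gr(z)>150)
print("spacer",b);P=np.array([onz("top",p,60) for p in b]);print(P.round(1))
E
```

```text
block [[410.96011448 205.26270676]
 [439.47171021 198.66279984]
 [450.4871521  246.24950027]
 [421.97555542 252.8494072 ]]
[[ 576.1 -334.9   22. ]
 [ 592.9 -405.8   22. ]
 [ 475.6 -426.5   22. ]
 [ 459.3 -357.2   22. ]] [ 525.97930436 -381.10119687   22.        ]
base [[297.52552795 214.1037674 ]
 [299.40279388 139.01319408]
 [342.97556305 140.10251617]
 [341.09829712 215.19309235]]
[[ 554.2  -52.9   14. ]
 [ 752.   -53.9   14. ]
 [ 748.8 -167.2   14. ]
 [ 551.9 -162.1   14. ]]
spacer [[328.24426603 265.06077957]
 [331.12041283 255.47362423]
 [340.98279762 258.43234062]
 [338.10665131 268.01949692]]
[[ 427.9 -131.2   60. ]
 [ 450.  -137.8   60. ]
 [ 443.3 -160.7   60. ]
 [ 421.3 -154.1   60. ]]
```

View pics/zb.png

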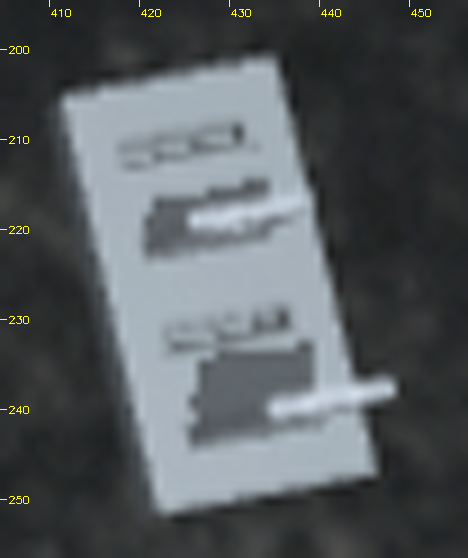

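View pics/zc.png

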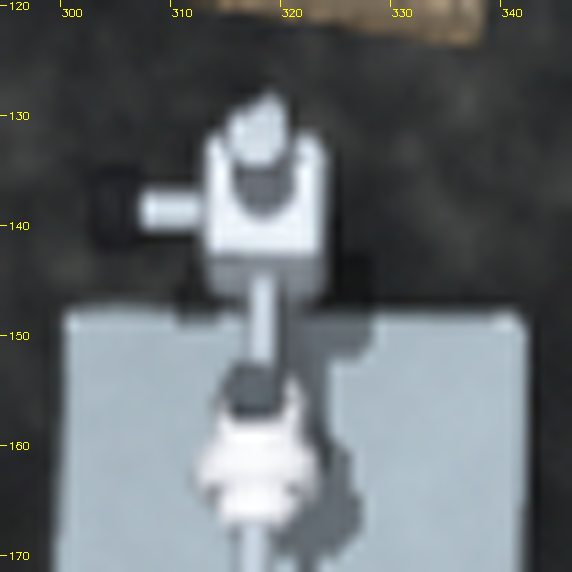

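View pics/zr.png

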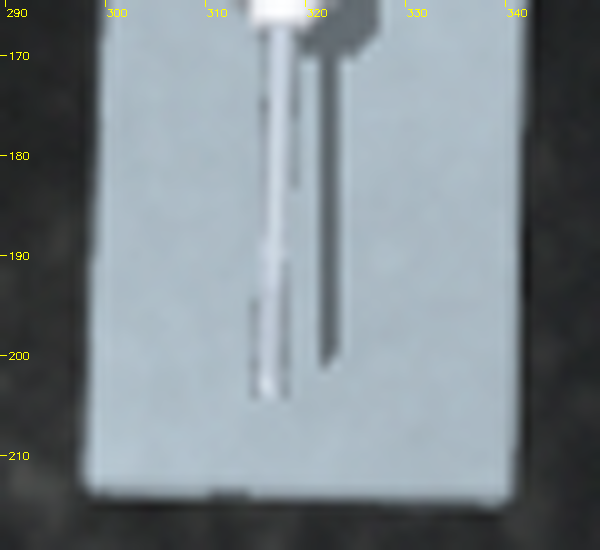

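View pics/zs.png

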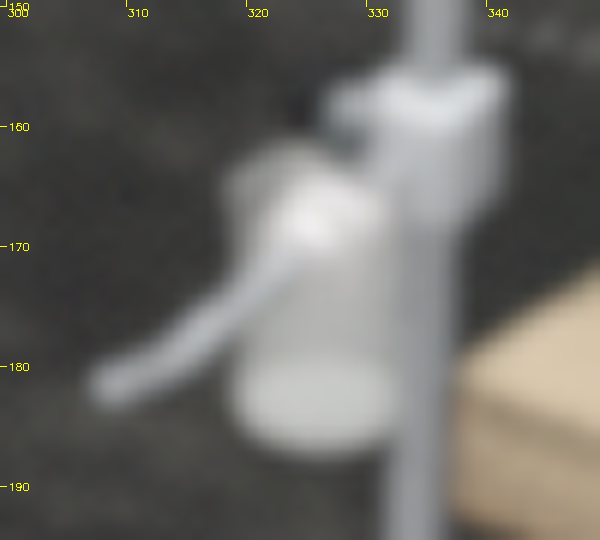

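Top view: rod tip end at about (316.2,204), rod centre at (318.3,150), collar flange near row 163. The long coupon's top edge runs (434.3,240)–(448.6,237.4), the short one's (425.4,219.2)–(439.5,217). In the scene view the rod end is at (308.5,182).

```bash
python3 - <<'E'
from h import *
s=cv2.imread("pics/scene0.png");t=cv2.imread("pics/top0.png")
zoom(s,385,245,430,305,9,"pics/zsb.png")
zoom(s,285,240,315,285,12,"pics/zss.png")
zoom(t,320,245,350,275,16,"pics/zts.png",5)
E
```

```text
(no output)
```

View pics/zsb.png

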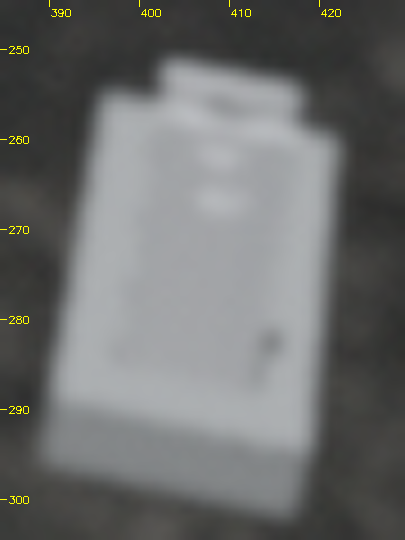

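View pics/zss.png

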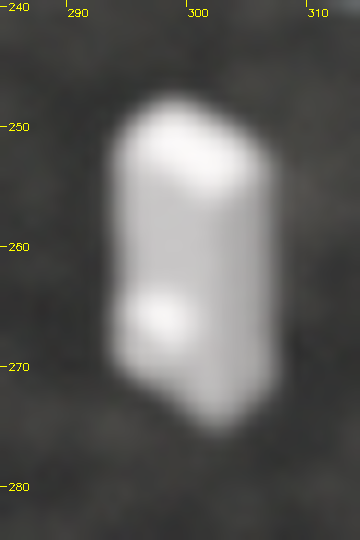

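View pics/zts.png

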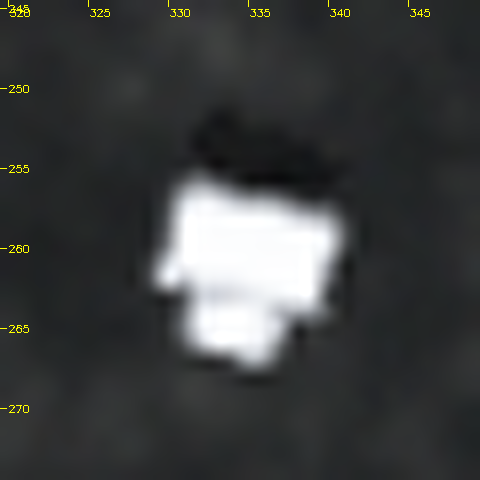

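```bash
python3 - <<'E'
from h import *
t=cv2.imread("pics/top0.png").astype(float)
def yaw(a,b): d=b-a; return np.degrees(np.arctan2(d[1],d[0]))
print("block");B=[(411.0,205.3),(434.2,200.7),(445.5,247.0),(423,251.5)]
for b in B: print(onz("top",b,22).round(1))
for n,a,b,z in(("long",(434.3,240),(448.6,237.4),100),("short",(425.4,219.2),(439.5,217),70),("spacerback",(331,256.2),(340.4,258.4),60)):
    A,C=onz("top",a,z),onz("top",b,z); print(n,A.round(1),C.round(1),((A+C)/2).round(1),np.linalg.norm(A-C).round(1),"yaw of normal",(yaw(A,C)+90).round(1), "scene",proj("scene",A).round(1),proj("scene",C).round(1))
c=onz("top",(335,260.1),60);print("spacer c",c.round(1),proj("scene",c), "scene top face centre ~(299.5,252)")
print(tri((335,260.1),(300,252)), "long",tri((434.3,240),(400,256)),tri((448.6,237.4),(417,259.5)))
# rod rows: local max centroid of brightness minus plate
g=t.mean(2)
pts=[]
for v in list(range(170,201,3))+[149,150,151]:
    row=g[v,308:326 if v<160 else 320]; 
    print(v,row.astype(int)) if v in(150,170,185,200) else 0
print("tip",tri((316.2,204.0),(308,182)))
for uv in((316.2,204.0),): print(onz("top",uv,177).round(1),proj("scene",onz("top",uv,177)))
for uv in((318.3,150),(317.7,170),(316.7,195)): print(onz("top",uv,171.5).round(1))
E
```

```text
block
[ 576. -335.   22.]
[ 587.8 -392.6   22. ]
[ 473.7 -414.4   22. ]
[ 462.5 -359.8   22. ]
long [ 483.7 -367.6  100. ] [ 489.7 -399.5  100. ] [ 486.7 -383.5  100. ] 32.4 yaw of normal 10.6 scene [404.5 256.9] [420.5 260. ]
short [ 534.6 -357.2   70. ] [ 539.9 -390.1   70. ] [ 537.3 -373.7   70. ] 33.3 yaw of normal 9.2 scene [404.6 252.5] [419.7 255.6]
spacerback [ 448.3 -137.5   60. ] [ 443.3 -159.4   60. ] [ 445.8 -148.4   60. ] 22.4 yaw of normal -12.7 scene [300.6 248.1] [307.9 252.3]
spacer c [ 439.4 -146.8   60. ] [302.23806019 251.57900788] scene top face centre ~(299.5,252)
(array([ 438.02152931, -144.65092702,   59.0747787 ]), np.float64(5.148701593486194)) long (array([ 481.67919194, -362.63660138,  102.92434986]), np.float64(8.796861530140253)) (array([ 488.23689648, -395.75039452,  101.74631721]), np.float64(6.614872759967158))
170 [183 184 183 186 187 187 187 184 167 207 203 156]
185 [187 188 186 187 186 186 182 182 181 215 187 183]
200 [190 189 187 186 187 188 185 168 200 187 148 185]
150 [180 180 180 180 181 183 183 184 179 166 212 190  91  93  99 105 105 106]
tip (array([ 549.16741691, -104.90385764,  177.2296861 ]), np.float64(5.096994068246021))
[ 550.5 -107.1  177. ] [310.1375805  181.97909401]
[ 669.6 -110.1  171.5]
[ 625.1 -109.2  171.5]
[ 570.8 -107.7  171.5]
```

```bash
cat >> h.py <<'E'
from scipy.spatial.transform import Rotation as Ro
def plan(*targets,yaw=None):
    """each target x,y,z ; rows relative to the measured pose now"""
    s=r.sense(); p=s["tool_pos"]; R=Ro.from_euler("xyz",s["tcp_rot"],degrees=True)
    y=s["tcp_rot"][2] if yaw is None else yaw
    T=Ro.from_euler("xyz",[180,0,y],degrees=True)
    rv=(R.inv()*T).as_rotvec()/np.pi
    for q in targets:
        d=R.inv().apply(np.array(q,float)-p)/250
        print(np.r_[d,rv].round(4).tolist())
def st():
    s=r.sense(); print(round(s["time"],2),s["tool_pos"].round(1),s["tcp_rot"].round(2),"F",s["ft_force"].round(1),"M",s["wrist_torque"].round(2),"gap",round(s["finger_gap"],1))
E
python3 -c "
from h import *
plan((487,-383.5,150),yaw=10.6)"
```

```text
[1.3335, -0.3079, 0.3229, -0.0004, -0.0, 0.048]
```

```bash
python3 -m jog '[[1,-0.23,0.24,0,0,0.048],[1,-0.23,0.24,0,0,0.048],[1,-0.23,0.24,0,0,0.048],[1,-0.23,0.24,0,0,0.048],[1,-0.23,0.24,0,0,0.048],[1,-0.23,0.24,0,0,0.048]]' 0.6 40; python3 -c "
from h import *
plan((487,-383.5,150),yaw=10.6)"
```

```text
time: 0.8
tool_pos: [417.7, -426.1, 169.5]
tcp_rot: [-179.8, -0.0, 10.8]
ft_force: [-1.0, 0.3, -1.5]
finger_gap: 50.9
[0.3042, -0.1152, 0.0782, -0.0009, -0.0, 0.0012]
```

```bash
python3 -m jog '[[0.304,-0.115,0.12,-0.001,0,0.001],[0.304,-0.115,0.12,-0.001,0,0.001],[0.304,-0.115,0.12,-0.001,0,0.001],[0.304,-0.115,0.12,-0.001,0,0.001]]'; python3 -c "
from h import *
st();plan((487,-383.5,65),yaw=10.6)
im,_,_=snap('scene','pics/s2.png');zoom(im,370,200,440,310,5,'pics/s2z.png')"
```

```text
time: 1.2
tool_pos: [484.1, -387.1, 140.6]
tcp_rot: [179.9, 0.1, 10.5]
ft_force: [0.3, -0.0, -0.4]
finger_gap: 51.3
1.2 [ 484.1 -387.1  140.6] [1.7987e+02 7.0000e-02 1.0510e+01] F [ 0.3 -0.  -0.4] M [ 0.02  0.02 -0.03] gap 51.3
[0.0143, -0.0129, 0.3024, 0.0007, 0.0004, -0.0005]
```

View pics/s2.png

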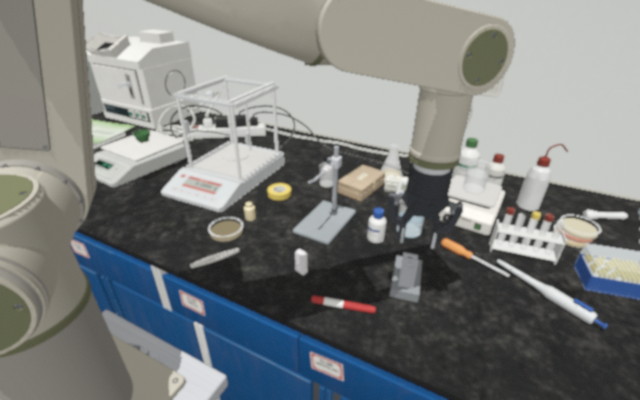

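The fingers are at about (401,238) and (436,243) in the scene view, straddling the coupons from above. I'll check where the TCP projects.

```bash
python3 -m jog '[[0.014,-0.013,0.2,0,0,0],[0.014,-0.013,0.2,0,0,0],[0.014,-0.013,0.2,0,0,0]]'; python3 -c "
from h import *
st()
s=r.sense();p=s['tool_pos'];a=np.radians(10.6)
for k in(-1,1): print(proj('scene',p+k*30*np.array([np.sin(a),-np.cos(a),0])))
plan((487,-383.5,65),yaw=10.6)
im,_,_=snap('scene','pics/s3.png');zoom(im,380,210,440,310,6,'pics/s3z.png')
im,_,_=snap('top','pics/t3.png');zoom(im,380,160,480,270,5,'pics/t3z.png')"
```

```text
time: 1.55
tool_pos: [485.5, -384.2, 90.9]
tcp_rot: [179.9, 0.1, 10.3]
ft_force: [-0.7, -0.6, -0.1]
finger_gap: 51.2
1.55 [ 485.5 -384.2   90.9] [1.7993e+02 1.1000e-01 1.0340e+01] F [-0.7 -0.6 -0.1] M [-0.03  0.01 -0.02] gap 51.2
[397.4450127  259.36695195]
[426.74942498 265.18414491]
[0.0067, -0.0016, 0.1035, 0.0004, 0.0006, -0.0014]
```

View pics/s3z.png

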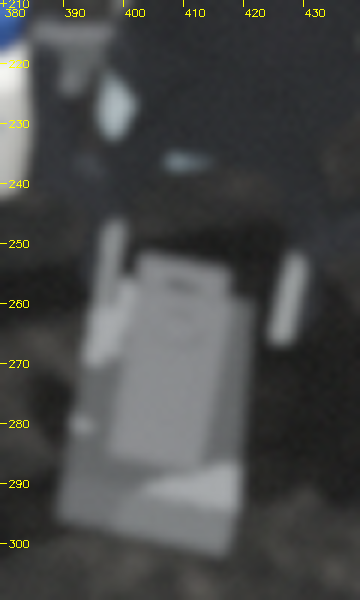

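View pics/t3z.png

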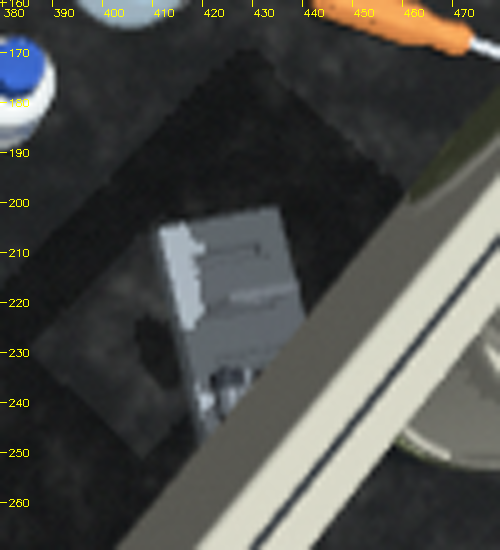

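```bash
python3 -c "
from h import *
for b,s in zip([(411.0,205.3),(434.2,200.7),(445.5,247.0),(423,251.5)],[(395,255.3),(421.7,259.5),(419,294.7),(390.5,289.3)]):
    print(onz('top',b,22).round(1),onz('scene',s,22).round(1),proj('scene',onz('top',b,22)).round(1),s)
for b in [(298,213.7),(300.3,148),(341.8,148.5),(340.2,214.7)]: 
    p=onz('top',b,14);print(p.round(1),proj('scene',p).round(1))
im=cv2.imread('pics/scene0.png');zoom(im,285,195,365,250,9,'pics/zsp.png')
"
```

```text
[ 576. -335.   22.] [ 572.3 -329.2   22. ] [397.8 255.2] (395, 255.3)
[ 587.8 -392.6   22. ] [ 587.7 -390.4   22. ] [422.6 259.8] (421.7, 259.5)
[ 473.7 -414.4   22. ] [ 472.5 -413.1   22. ] [419.8 294.6] (419, 294.7)
[ 462.5 -359.8   22. ] [ 459.1 -354.5   22. ] [393.4 289.1] (390.5, 289.3)
[555.3 -54.1  14. ] [293.9 229.7]
[727.5 -56.7  14. ] [323.6 200.2]
[ 726.1 -164.1   14. ] [356.1 209.6]
[ 553.1 -159.8   14. ] [328.8 241.7]
```

View pics/zsp.png

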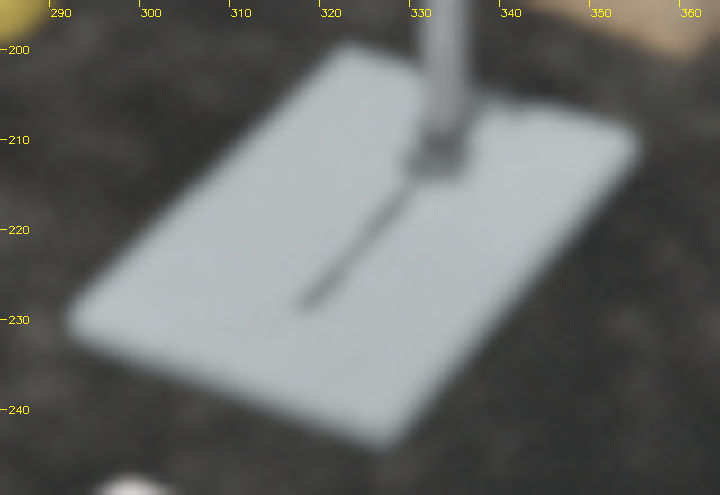

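```bash
python3 -c "
from h import *
st();plan((485.5,-380.5,65),yaw=10.6)"
```

```text
1.65 [ 487.4 -385.5   93.7] [ 1.7969e+02 -8.0000e-02  1.0360e+01] F [ 0.8 -0.2  0.9] M [ 0.01  0.01 -0.01] gap 51.3
[-0.0039, -0.0217, 0.1145, 0.0017, -0.0005, -0.0014]
```

```bash
cat >> h.py <<'E'
import json,os
def cget():
    return json.load(open("cmd.json")) if os.path.exists("cmd.json") else {"p":[197.735,-566.486,231.292],"q":Ro.from_euler("xyz",[180,0,19.24],degrees=True).as_quat().tolist()}
def did(*row):  # record the last row of a call just made, so the commanded pose is known
    c=cget(); R=Ro.from_quat(c["q"]); p=np.array(c["p"])+R.apply(np.array(row[:3])*250)
    R2=R*Ro.from_rotvec(np.array(row[3:])*np.pi)
    json.dump({"p":p.tolist(),"q":R2.as_quat().tolist()},open("cmd.json","w"))
def show():
    c=cget(); print("cmd",np.round(c["p"],2),Ro.from_quat(c["q"]).as_euler("xyz",degrees=True).round(2)); st()
def planc(*targets,yaw=None,pitch=0,roll=180):
    c=cget(); R=Ro.from_quat(c["q"]); y=R.as_euler("xyz",degrees=True)[2] if yaw is None else yaw
    rv=(R.inv()*Ro.from_euler("xyz",[roll,pitch,y],degrees=True)).as_rotvec()/np.pi
    for q in targets: print(q,"->",np.r_[R.inv().apply(np.array(q,float)-c["p"])/250,rv].round(3).tolist())
E
python3 -c "
from h import *
did(1,-0.23,0.24,0,0,0.048);did(0.304,-0.115,0.12,-0.001,0,0.001);did(0.014,-0.013,0.2,0,0,0);show()
planc((485.5,-380.5,65),yaw=10.6)"
```

```text
cmd [ 487.12 -383.9    91.28] [179.82  -0.    10.42]
1.65 [ 487.4 -385.5   93.7] [ 1.7969e+02 -8.0000e-02  1.0360e+01] F [ 0.8 -0.2  0.9] M [ 0.01  0.01 -0.01] gap 51.3
(485.5, -380.5, 65) -> [-0.004, -0.015, 0.105, 0.001, -0.0, -0.001]
```

```bash
python3 -m jog '[[-0.004,-0.015,0.105,0.001,0,-0.001],[-0.004,-0.015,0.105,0.001,0,-0.001],[-0.004,-0.015,0.105,0.001,0,-0.001]]' 0.46 25; python3 -c "
from h import *
did(-0.004,-0.015,0.105,0.001,0,-0.001)
show()
im,_,_=snap('scene','pics/s4.png');zoom(im,380,210,440,310,6,'pics/s4z.png');st();snap('scene');st()"
```

```text
time: 1.95
tool_pos: [485.6, -381.0, 66.3]
tcp_rot: [180.0, -0.0, 10.6]
ft_force: [0.1, 0.1, 0.9]
finger_gap: 39.5
cmd [ 485.47 -380.48   65.02] [180.    0.   10.6]
1.95 [ 485.6 -381.    66.3] [ 1.7997e+02 -2.0000e-02  1.0580e+01] F [0.1 0.1 0.9] M [-0.03 -0.02  0.02] gap 39.5
2.0 [ 486.  -381.3   66.9] [ 1.799e+02 -6.000e-02  1.058e+01] F [ 0.5 -0.1  0.5] M [-0.07 -0.09 -0.02] gap 39.5
2.05 [ 486.3 -381.5   67.1] [ 1.7987e+02 -9.0000e-02  1.0590e+01] F [-0.3  0.   0.6] M [-0.02 -0.05 -0.03] gap 39.3
```

View pics/s4z.png

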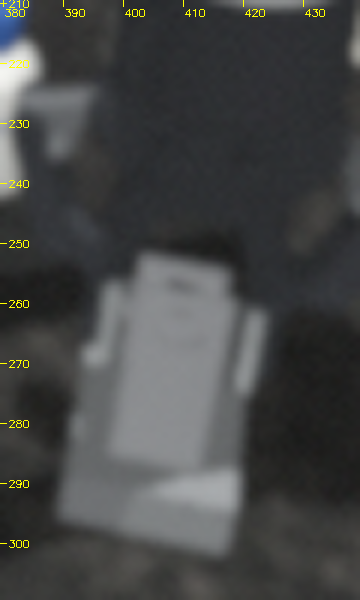

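```bash
python3 -m jog '[[0,0,0,0,0,0],[0,0,0,0,0,0],[0,0,0,0,0,0],[0,0,0,0,0,0],[0,0,0,0,0,0]]' 0.2 40; python3 -c "
from h import *
show()"; python3 -m jog '[[0,0,0,0,0,0],[0,0,0,0,0,0]]'
```

```text
time: 2.55
tool_pos: [486.5, -381.5, 67.0]
tcp_rot: [179.9, -0.1, 10.6]
ft_force: [0.1, 0.5, 5.7]
finger_gap: 31.0
cmd [ 485.47 -380.48   65.02] [180.    0.   10.6]
2.55 [ 486.5 -381.5   67. ] [ 1.7986e+02 -1.0000e-01  1.0610e+01] F [0.1 0.5 5.7] M [-0.03  0.16 -0.04] gap 31.0
time: 2.75
tool_pos: [486.5, -381.5, 67.0]
tcp_rot: [179.9, -0.1, 10.6]
ft_force: [-0.1, -0.1, 5.5]
finger_gap: 30.9
```

```bash
python3 -m jog '[[0,0,-0.08,0,0,0],[0,0,-0.2,0,0,0],[0,0,-0.35,0,0,0],[0,0,-0.5,0,0,0],[0,0,-0.5,0,0,0],[0,0,-0.5,0,0,0]]'; python3 -c "
from h import *
did(0,0,-.5,0,0,0);show()
planc((525,-106,190),(525,-106,155),yaw=-1.5)"
```

```text
time: 3.35
tool_pos: [486.2, -381.1, 191.8]
tcp_rot: [179.8, -0.1, 10.6]
ft_force: [-0.0, 0.0, -1.5]
finger_gap: 31.0
cmd [ 485.47 -380.48  190.02] [180.    0.   10.6]
3.35 [ 486.2 -381.1  191.8] [ 1.7985e+02 -1.1000e-01  1.0600e+01] F [-0.   0.  -1.5] M [0.02 0.02 0.  ] gap 31.0
(525, -106, 190) -> [0.357, -1.05, 0.0, -0.0, -0.0, 0.067]
(525, -106, 155) -> [0.357, -1.05, 0.14, -0.0, -0.0, 0.067]
```

```bash
python3 -m jog '[[0.357,-1,0,0,0,0.067],[0.357,-1,0,0,0,0.067],[0.357,-1,0,0,0,0.067],[0.357,-1,0,0,0,0.067],[0.357,-1,0,0,0,0.067],[0.357,-1,0,0,0,0.067],[0.357,-1,0,0,0,0.067],[0.357,-1,0,0,0,0.067]]'; python3 -c "
from h import *
did(0.357,-1,0,0,0,0.067);show()
im,_,_=snap('scene','pics/s5.png');zoom(im,260,90,400,240,4,'pics/s5z.png')
im,_,_=snap('top','pics/t5.png');zoom(im,260,110,390,260,4,'pics/t5z.png')
planc((525,-106,155),yaw=-1.5)"
```

```text
time: 4.15
tool_pos: [526.6, -118.6, 188.8]
tcp_rot: [180.0, 0.1, -1.4]
ft_force: [0.6, 0.2, -0.7]
finger_gap: 30.6
cmd [ 527.21 -118.32  190.02] [180.     0.    -1.46]
4.15 [ 526.6 -118.6  188.8] [ 1.7999e+02  1.1000e-01 -1.4100e+00] F [ 0.6  0.2 -0.7] M [-0.   -0.05  0.02] gap 30.6
(525, -106, 155) -> [-0.01, -0.049, 0.14, -0.0, -0.0, 0.0]
```

View pics/s5z.png

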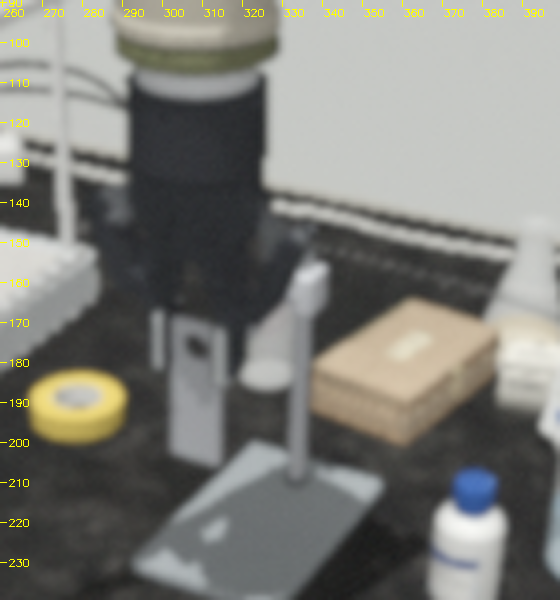

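View pics/t5z.png

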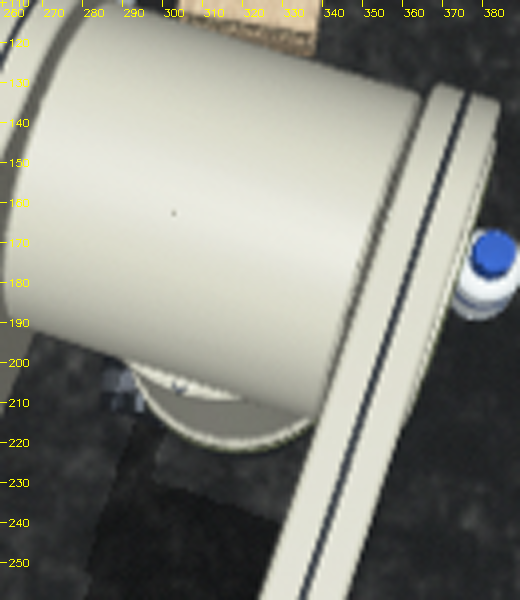

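The scene view shows the coupon held upright with its hole at about (305.5,176). That lets me calibrate the scene camera against the robot here.

```bash
python3 -c "
from h import *
im=cv2.imread('pics/s5.png');zoom(im,285,160,325,215,10,'pics/s5y.png')
p=r.sense()['tool_pos'];print(p)
for z in (0,18): print(proj('scene',p+[0,0,z]))
for P in((549.5,-105.1,177),(550.5,-107.1,177)): print(proj('scene',P))
"
```

```text
[ 526.72612694 -119.63338897  189.30826839]
[309.95032597 182.97012542]
[309.92359991 176.07237356]
[309.20460094 181.97319467]
[310.14017417 181.98851102]
```

View pics/s5y.png

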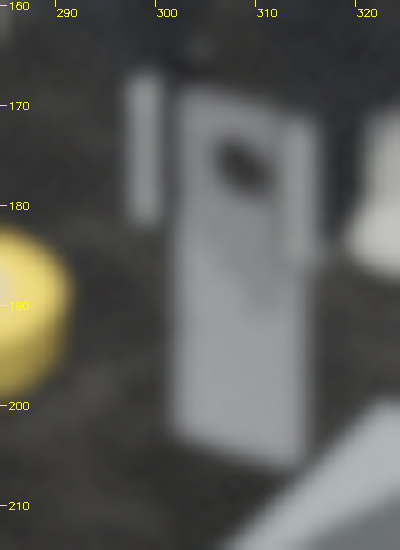

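```bash
python3 -m jog '[[-0.01,-0.055,0.14,0,0,0],[-0.01,-0.055,0.14,0,0,0],[-0.01,-0.055,0.14,0,0,0],[-0.01,-0.055,0.14,0,0,0],[-0.01,-0.055,0.14,0,0,0],[-0.01,-0.055,0.14,0,0,0]]'; python3 -c "
from h import *
did(-0.01,-0.055,0.14,0,0,0);show()
im,_,_=snap('scene','pics/s6.png');zoom(im,285,140,345,220,7,'pics/s6z.png')
"
```

```text
time: 4.85
tool_pos: [525.8, -105.1, 156.2]
tcp_rot: [180.0, -0.1, -1.5]
ft_force: [-0.3, -0.3, -0.7]
finger_gap: 30.7
cmd [ 525.07 -104.51  155.02] [180.     0.    -1.46]
4.85 [ 525.8 -105.1  156.2] [ 1.7997e+02 -1.0000e-01 -1.4900e+00] F [-0.3 -0.3 -0.7] M [-0.05 -0.01  0.01] gap 30.7
```

View pics/s6z.png

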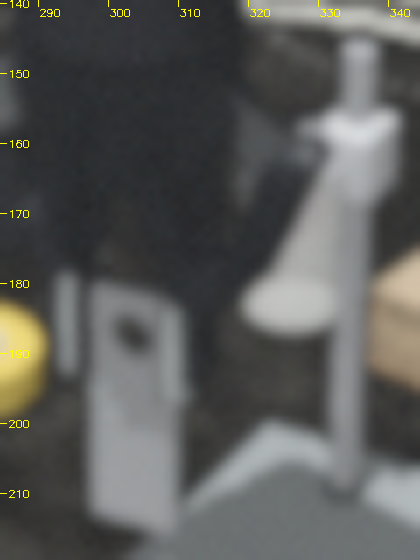

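```bash
python3 -m jog '[[0.06,0,0,0,0,0],[0.10,0,0,0,0,0],[0.136,0,0,0,0,0],[0.136,0,0,0,0,0]]'; python3 -c "
from h import *
did(0.136,0,0,0,0,0);show()
im,_,_=snap('scene','pics/s7.png');zoom(im,285,140,345,220,7,'pics/s7z.png')
"
```

```text
time: 5.3
tool_pos: [560.0, -105.4, 155.1]
tcp_rot: [180.0, -0.0, -1.4]
ft_force: [-0.5, -0.2, -0.8]
finger_gap: 31.1
cmd [ 559.05 -105.38  155.02] [180.     0.    -1.46]
5.3 [ 560.  -105.4  155.1] [ 1.80e+02 -2.00e-02 -1.44e+00] F [-0.5 -0.2 -0.8] M [ 0.01 -0.02  0.06] gap 31.1
```

View pics/s7z.png

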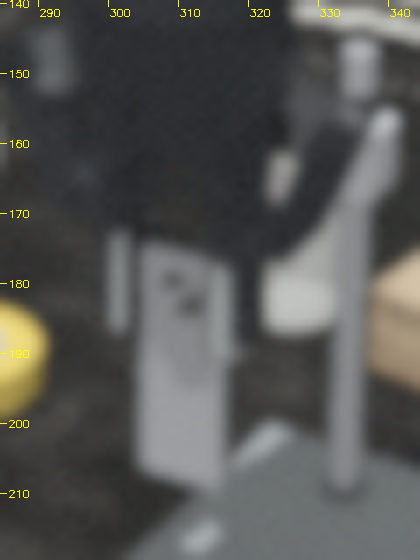

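The rod tip now shows inside the coupon's hole at about (309,182). I'll go further in and then feel sideways.

```bash
python3 -m jog '[[0.05,0,0.004,0,0,0],[0.1,0,0.008,0,0,0],[0.15,0,0.008,0,0,0],[0.2,0,0.008,0,0,0],[0.2,0,0.008,0,0,0],[0.2,0,0.008,0,0,0]]'; python3 -c "
from h import *
did(0.2,0,0.008,0,0,0);show()"
python3 -m jog '[[0,0.012,0,0,0,0],[0,0.02,0,0,0,0],[0,0.028,0,0,0,0]]'
python3 -c "
from h import *
did(0,0.028,0,0,0,0);show()"
```

```text
time: 5.95
tool_pos: [608.5, -106.6, 152.7]
tcp_rot: [-180.0, 0.1, -1.5]
ft_force: [0.4, 0.5, -0.6]
finger_gap: 31.1
cmd [ 609.04 -106.65  153.02] [180.     0.    -1.46]
5.95 [ 608.5 -106.6  152.7] [-1.7999e+02  6.0000e-02 -1.4500e+00] F [ 0.4  0.5 -0.6] M [0.02 0.04 0.03] gap 31.1
time: 6.25
tool_pos: [608.4, -112.7, 153.0]
tcp_rot: [-179.9, 0.0, -1.5]
ft_force: [-0.3, 11.2, 0.4]
finger_gap: 31.1
cmd [ 608.86 -113.65  153.02] [180.     0.    -1.46]
6.25 [ 608.4 -112.7  153. ] [-1.7988e+02  3.0000e-02 -1.4500e+00] F [-0.3 11.2  0.4] M [1.79 0.09 0.02] gap 31.1
```

```bash
python3 -m jog '[[0,-0.012,0,0,0,0],[0,-0.035,0,0,0,0],[0,-0.045,0,0,0,0]]'
python3 -c "
from h import *
did(0,-0.045,0,0,0,0);show()"
```

```text
time: 6.55
tool_pos: [609.1, -102.0, 153.1]
tcp_rot: [180.0, -0.0, -1.5]
ft_force: [0.1, 1.1, -0.6]
finger_gap: 30.9
cmd [ 609.15 -102.41  153.02] [180.     0.    -1.46]
6.55 [ 609.1 -102.   153.1] [ 1.7999e+02 -1.0000e-02 -1.4600e+00] F [ 0.1  1.1 -0.6] M [ 0.05 -0.01 -0.01] gap 30.9
```

```bash
python3 -m jog '[[0,-0.006,0,0,0,0],[0,-0.008,0,0,0,0]]'
python3 -c "
from h import *
did(0,-0.008,0,0,0,0);show()"
```

```text
time: 6.75
tool_pos: [609.2, -100.2, 153.1]
tcp_rot: [180.0, -0.0, -1.4]
ft_force: [0.5, 0.4, -0.7]
finger_gap: 31.0
cmd [ 609.2  -100.41  153.02] [180.     0.    -1.46]
6.75 [ 609.2 -100.2  153.1] [ 1.7999e+02 -1.0000e-02 -1.4400e+00] F [ 0.5  0.4 -0.7] M [-0.01 -0.02 -0.03] gap 31.0
```

```bash
python3 -m jog '[[0,-0.005,0,0,0,0],[0,-0.007,0,0,0,0]]'
python3 -c "
from h import *
did(0,-0.007,0,0,0,0);show()"
```

```text
time: 6.95
tool_pos: [609.2, -99.7, 153.1]
tcp_rot: [179.9, -0.0, -1.5]
ft_force: [0.4, -6.0, -1.0]
finger_gap: 30.8
cmd [609.24 -98.66 153.02] [180.     0.    -1.46]
6.95 [609.2 -99.7 153.1] [ 1.7991e+02 -1.0000e-02 -1.4900e+00] F [ 0.4 -6.  -1. ] M [-0.95  0.05  0.02] gap 30.8
```

```bash
python3 -m jog '[[0,0.03,0,0,0,0],[0,0.03,0.014,0,0,0],[0,0.03,0.022,0,0,0],[0,0.03,0.026,0,0,0],[0,0.03,0.028,0,0,0]]'
python3 -c "
from h import *
did(0,0.03,0.028,0,0,0);show()"
```

```text
time: 7.45
tool_pos: [608.9, -106.0, 145.9]
tcp_rot: [-180.0, 0.0, -1.5]
ft_force: [-0.7, -0.6, 1.4]
finger_gap: 31.0
cmd [ 609.05 -106.15  146.02] [180.     0.    -1.46]
7.45 [ 608.9 -106.   145.9] [-1.7999e+02  3.0000e-02 -1.4600e+00] F [-0.7 -0.6  1.4] M [ 0.04  0.17 -0.08] gap 31.0
```

```bash
python3 -m jog '[[0,0,-0.02,0,0,0],[0.03,0,-0.024,0,0,0],[0.06,0,-0.024,0,0,0],[0.068,0,-0.024,0,0,0],[0.072,0,-0.024,0,0,0]]'
python3 -c "
from h import *
did(0.072,0,-0.024,0,0,0);show()"
python3 -m jog '[[0.004,0,0,0,0,0],[0.007,0,0,0,0,0]]'
python3 -c "
from h import *
did(0.007,0,0,0,0,0);show()"
```

```text
time: 7.95
tool_pos: [627.4, -106.5, 151.8]
tcp_rot: [-180.0, 0.0, -1.4]
ft_force: [-0.2, -0.2, -1.3]
finger_gap: 31.0
cmd [ 627.04 -106.61  152.02] [180.     0.    -1.46]
7.95 [ 627.4 -106.5  151.8] [-1.80e+02  1.00e-02 -1.45e+00] F [-0.2 -0.2 -1.3] M [-0.   -0.04 -0.01] gap 31.0
time: 8.15
tool_pos: [628.7, -106.6, 151.8]
tcp_rot: [-180.0, 0.0, -1.5]
ft_force: [0.5, -0.4, -0.7]
finger_gap: 31.0
cmd [ 628.79 -106.66  152.02] [180.     0.    -1.46]
8.15 [ 628.7 -106.6  151.8] [-1.7999e+02  2.0000e-02 -1.4600e+00] F [ 0.5 -0.4 -0.7] M [-0.03 -0.03 -0.04] gap 31.0
```

```bash
for i in 1 2 3 4; do :; done; python3 -m jog '[[0.005,0,0,0,0,0],[0.009,0,0,0,0,0]]'
python3 -c "
from h import *
did(0.009,0,0,0,0,0);show()"
```

```text
time: 8.35
tool_pos: [631.1, -106.7, 152.1]
tcp_rot: [180.0, -0.0, -1.5]
ft_force: [0.2, -0.3, -0.6]
finger_gap: 30.6
cmd [ 631.04 -106.72  152.02] [180.     0.    -1.46]
8.35 [ 631.1 -106.7  152.1] [180.    -0.    -1.46] F [ 0.2 -0.3 -0.6] M [ 0.03 -0.02  0.03] gap 30.6
```

```bash
python3 -m jog '[[0.005,0,0,0,0,0],[0.009,0,0,0,0,0]]'
python3 -c "
from h import *
did(0.009,0,0,0,0,0);show()"
```

```text
time: 8.55
tool_pos: [633.4, -106.8, 152.1]
tcp_rot: [180.0, -0.0, -1.5]
ft_force: [0.2, 0.2, -1.3]
finger_gap: 30.8
cmd [ 633.29 -106.77  152.02] [180.     0.    -1.46]
8.55 [ 633.4 -106.8  152.1] [ 1.80e+02 -1.00e-02 -1.46e+00] F [ 0.2  0.2 -1.3] M [ 0.01  0.01 -0.02] gap 30.8
```

```bash
python3 -m jog '[[0.005,0,0,0,0,0],[0.007,0,0,0,0,0]]'
python3 -c "
from h import *
did(0.007,0,0,0,0,0);show()"
```

```text
time: 8.75
tool_pos: [635.2, -106.8, 152.0]
tcp_rot: [-180.0, -0.0, -1.5]
ft_force: [-0.4, 0.5, -0.2]
finger_gap: 31.0
cmd [ 635.04 -106.82  152.02] [180.     0.    -1.46]
8.75 [ 635.2 -106.8  152. ] [-180.     -0.     -1.46] F [-0.4  0.5 -0.2] M [-0.03 -0.04  0.03] gap 31.0
```

```bash
python3 -m jog '[[0.005,0,0,0,0,0],[0.008,0,0,0,0,0]]'
python3 -c "
from h import *
did(0.008,0,0,0,0,0);show()"
```

```text
time: 8.95
tool_pos: [635.8, -106.8, 151.9]
tcp_rot: [-180.0, 0.2, -1.5]
ft_force: [-10.0, 0.6, 4.6]
finger_gap: 31.2
cmd [ 637.04 -106.87  152.02] [180.     0.    -1.46]
8.95 [ 635.8 -106.8  151.9] [-179.99    0.18   -1.47] F [-10.    0.6   4.6] M [ 0.1   1.58 -0.08] gap 31.2
```

```bash
python3 -m jog '[[0.004,0,0,0,0,0],[0.006,0,0,0,0,0]]'
python3 -c "
from h import *
did(0.006,0,0,0,0,0);show()"
```

```text
time: 9.15
tool_pos: [635.8, -106.8, 151.8]
tcp_rot: [-180.0, 0.4, -1.5]
ft_force: [-17.6, 1.2, 9.0]
finger_gap: 30.9
cmd [ 638.54 -106.91  152.02] [180.     0.    -1.46]
9.15 [ 635.8 -106.8  151.8] [-179.98    0.38   -1.47] F [-17.6   1.2   9. ] M [ 0.18  2.78 -0.03] gap 30.9
```

```bash
python3 -m jog '[[-0.008,0,0,0,0,0],[-0.014,0,0,0,0,0],[-0.014,0,0.006,0,0,0],[-0.014,0,0.01,0,0,0]]'
python3 -c "
from h import *
did(-0.014,0,0.01,0,0,0);show()
im,_,_=snap('scene','pics/s8.png');zoom(im,300,130,360,210,7,'pics/s8z.png')"
```

```text
time: 9.55
tool_pos: [635.5, -106.9, 150.6]
tcp_rot: [180.0, -0.1, -1.5]
ft_force: [-4.9, 1.1, 10.8]
finger_gap: 30.9
cmd [ 635.04 -106.82  149.52] [180.     0.    -1.46]
9.55 [ 635.5 -106.9  150.6] [ 1.7998e+02 -7.0000e-02 -1.4600e+00] F [-4.9  1.1 10.8] M [0.11 0.73 0.04] gap 30.9
```

View pics/s8z.png

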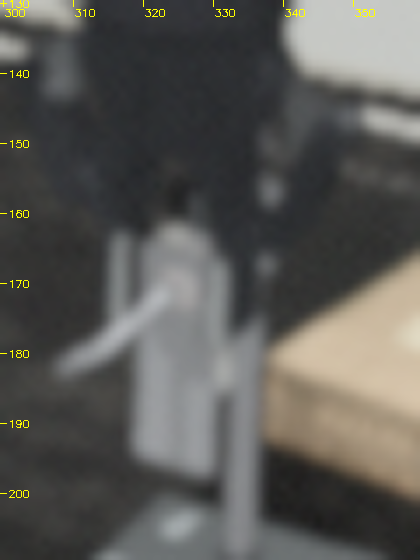

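```bash
python3 -m jog '[[0,0,-0.01,0,0,0],[0,0,-0.013,0,0,0],[0.006,0,-0.013,0,0,0],[0.009,0,-0.013,0,0,0]]'
python3 -c "
from h import *
did(0.009,0,-0.013,0,0,0);show()"
```

```text
time: 10.0
tool_pos: [635.8, -106.8, 152.4]
tcp_rot: [-180.0, 0.2, -1.5]
ft_force: [-11.3, 1.0, 6.2]
finger_gap: 30.9
cmd [ 637.29 -106.87  152.77] [180.     0.    -1.46]
10.0 [ 635.8 -106.8  152.4] [-179.99    0.22   -1.47] F [-11.3   1.    6.2] M [ 0.09  1.84 -0.01] gap 30.9
```

```bash
python3 -m jog '[[-0.004,0,0.003,0,0,0],[-0.006,0,0.006,0,0,0],[-0.006,0,0.0075,0,0,0]]'
python3 -c "
from h import *
did(-0.006,0,0.0075,0,0,0);show()"
python3 -m jog '[[0,0,0,0,0,0],[0,0,0,0,0,0],[0,0,0,0,0,0],[0,0,0,0,0,0]]' 0.58
python3 -c "
from h import *
show()"
```

```text
time: 10.3
tool_pos: [635.8, -106.9, 150.9]
tcp_rot: [180.0, 0.0, -1.5]
ft_force: [-3.1, -0.5, 4.6]
finger_gap: 31.1
cmd [ 635.79 -106.84  150.9 ] [180.     0.    -1.46]
10.3 [ 635.8 -106.9  150.9] [ 1.80e+02  1.00e-02 -1.46e+00] F [-3.1 -0.5  4.6] M [ 0.01  0.49 -0.07] gap 31.1
time: 10.7
tool_pos: [635.9, -106.8, 151.0]
tcp_rot: [-180.0, -0.0, -1.5]
ft_force: [0.2, 0.0, 0.1]
finger_gap: 49.7
cmd [ 635.79 -106.84  150.9 ] [180.     0.    -1.46]
10.7 [ 635.9 -106.8  151. ] [-1.80e+02 -2.00e-02 -1.46e+00] F [0.2 0.  0.1] M [-0.    0.    0.04] gap 49.7
```

```bash
python3 -c "
from h import *
planc((635.8,-106.8,211),(440,-145.2,150),(439,-145.2,90),yaw=-12.5)"
```

```text
(635.8, -106.8, 211) -> [0.0, -0.0, -0.24, -0.0, -0.0, 0.061]
(440, -145.2, 150) -> [-0.779, 0.173, 0.004, -0.0, -0.0, 0.061]
(439, -145.2, 90) -> [-0.783, 0.173, 0.244, -0.0, -0.0, 0.061]
```

```bash
python3 -m jog '[[0,0,-0.06,0,0,0],[0,0,-0.2,0,0,0],[0,0,-0.28,0,0,0],[-0.1,0.02,-0.28,0,0,0.02],[-0.3,0.07,-0.28,0,0,0.04],[-0.5,0.11,-0.28,0,0,0.061],[-0.7,0.15,-0.2,0,0,0.061],[-0.783,0.173,-0.08,0,0,0.061],[-0.783,0.173,0.1,0,0,0.061],[-0.783,0.173,0.1,0,0,0.061]]'
python3 -c "
from h import *
did(-0.783,0.173,0.1,0,0,0.061);show()
im,_,_=snap('scene','pics/s9.png');zoom(im,260,140,360,290,4,'pics/s9z.png')"
```

```text
time: 11.7
tool_pos: [435.0, -143.8, 121.6]
tcp_rot: [-179.9, 0.4, -12.5]
ft_force: [-1.3, -0.3, -0.3]
finger_gap: 49.6
cmd [ 439.   -145.08  125.9 ] [180.     0.   -12.44]
11.7 [ 435.  -143.8  121.6] [-179.9     0.45  -12.5 ] F [-1.3 -0.3 -0.3] M [-0.    0.04  0.02] gap 49.6
```

View pics/s9z.png

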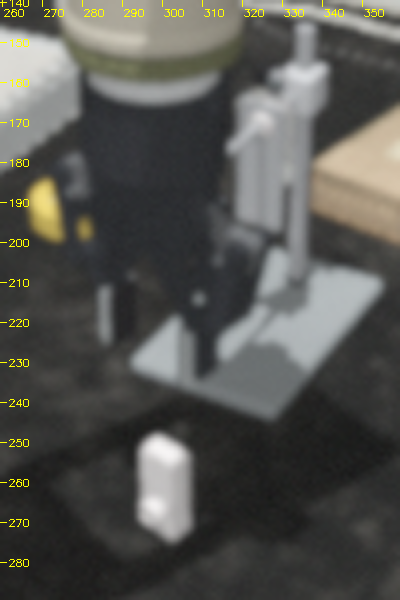

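The long coupon hangs on the collar at (323,190), with the white shoulder showing in its hole at (324,170). The fingers straddle the spacer's line, so I descend.

```bash
python3 -m jog '[[0,0,0.15,0,0,0],[0,0,0.28,0,0,0],[0,0,0.354,0,0,0],[0,0,0.354,0,0,0],[0,0,0.354,0,0,0]]' 0.42
python3 -c "
from h import *
did(0,0,0.354,0,0,0);show()
im,_,_=snap('scene','pics/s10.png');zoom(im,270,220,330,290,7,'pics/s10z.png')"
```

```text
time: 12.25
tool_pos: [441.0, -145.7, 39.9]
tcp_rot: [180.0, -0.1, -12.4]
ft_force: [-0.3, 0.4, 0.2]
finger_gap: 36.2
cmd [ 439.   -145.08   37.4 ] [180.     0.   -12.44]
12.25 [ 441.  -145.7   39.9] [ 1.7997e+02 -1.4000e-01 -1.2410e+01] F [-0.3  0.4  0.2] M [-0.01 -0.   -0.01] gap 36.2
```

View pics/s10z.png

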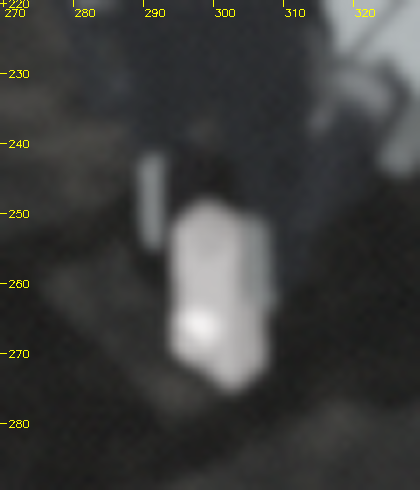

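```bash
python3 -m jog '[[0,0,0.003,0,0,0],[0,0,0.003,0,0,0],[0,0,0.003,0,0,0],[0,0,0.003,0,0,0],[0,0,0.003,0,0,0]]' 0.15 40
python3 -c "
from h import *
did(0,0,0.003,0,0,0);show()
im,_,_=snap('scene','pics/s11.png');zoom(im,270,220,330,290,7,'pics/s11z.png')"
```

```text
time: 12.8
tool_pos: [441.3, -145.8, 39.5]
tcp_rot: [180.0, -0.3, -12.4]
ft_force: [-0.8, 1.1, 7.4]
finger_gap: 22.8
cmd [ 439.   -145.08   36.65] [180.     0.   -12.44]
12.8 [ 441.3 -145.8   39.5] [179.96  -0.27 -12.43] F [-0.8  1.1  7.4] M [0.28 0.04 0.02] gap 22.8
```

View pics/s11z.png

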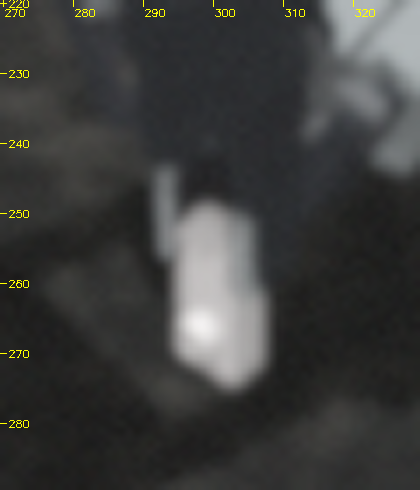

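```bash
python3 -c "
from h import *
planc((439,-145,150),(520,-103.8,197.5),yaw=-1.46)"
```

```text
(439, -145, 150) -> [-0.0, -0.0, -0.453, -0.0, -0.0, -0.061]
(520, -103.8, 197.5) -> [0.281, -0.231, -0.643, -0.0, -0.0, -0.061]
```

```bash
python3 -m jog '[[0,0,-0.06,0,0,0],[0,0,-0.2,0,0,0],[0,0,-0.4,0,0,0],[0.08,-0.07,-0.55,0,0,-0.03],[0.18,-0.15,-0.643,0,0,-0.061],[0.281,-0.231,-0.643,0,0,-0.061],[0.281,-0.231,-0.643,0,0,-0.061],[0.281,-0.231,-0.643,0,0,-0.061]]'
python3 -c "
from h import *
did(0.281,-0.231,-0.643,0,0,-0.061);snap('top');show()
im,_,_=snap('scene','pics/s12.png');zoom(im,280,140,340,210,8,'pics/s12z.png')"
```

```text
time: 13.65
tool_pos: [520.5, -103.6, 198.3]
tcp_rot: [180.0, -0.0, -1.4]
ft_force: [0.2, -0.6, -1.2]
finger_gap: 23.0
cmd [ 520.04 -103.82  197.4 ] [180.     0.    -1.46]
13.7 [ 519.8 -103.9  197.8] [179.98   0.    -1.43] F [ 0.5 -0.2 -0.7] M [ 0.07 -0.01 -0.06] gap 23.3
```

View pics/s12z.png

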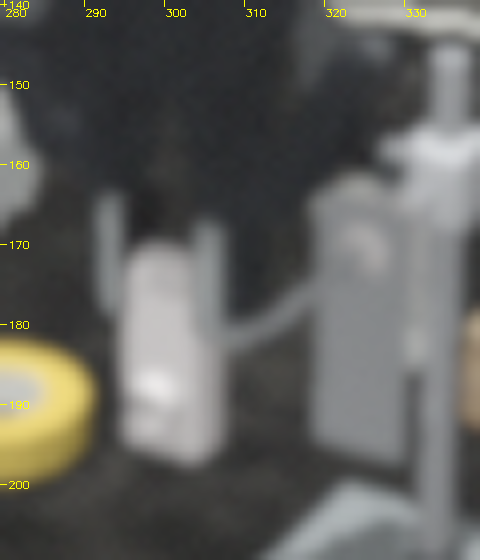

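```bash
python3 -c "
from h import *
for dx in(-17.3,-20,-15): print(proj('scene',(519.8+dx,-103.4,176.3)))
print(proj('scene',(553,-104.7,176)),proj('scene',(574,-105.2,170)))
s=r.sense();print(s['tool_pos'])"
```

```text
[298.68861516 190.80985293]
[298.09441038 191.33504188]
[299.192487   190.36450491]
[309.7629789  181.67721844] [314.06765502 180.21954014]
[ 519.4628515  -104.04244054  197.56665121]
```

```bash
python3 -m jog '[[0.06,0,0,0,0,0],[0.1,0,0,0,0,0],[0.12,0,0,0,0,0],[0.132,0,0,0,0,0],[0.132,0,0,0,0,0]]'
python3 -c "
from h import *
did(0.132,0,0,0,0,0);show()"
python3 -m jog '[[0.008,0,0,0,0,0],[0.016,0,0,0,0,0],[0.016,0,0,0,0,0]]'
python3 -c "
from h import *
did(0.016,0,0,0,0,0);show()"

```

```text
time: 14.25
tool_pos: [553.0, -104.8, 197.3]
tcp_rot: [-180.0, 0.0, -1.5]
ft_force: [-0.7, 0.1, -0.8]
finger_gap: 23.1
cmd [ 553.03 -104.66  197.4 ] [180.     0.    -1.46]
14.25 [ 553.  -104.8  197.3] [-1.80e+02  2.00e-02 -1.47e+00] F [-0.7  0.1 -0.8] M [-0.   -0.01  0.  ] gap 23.1
time: 14.55
tool_pos: [557.1, -104.8, 197.4]
tcp_rot: [180.0, -0.0, -1.5]
ft_force: [0.2, -0.4, -0.5]
finger_gap: 23.0
cmd [ 557.03 -104.77  197.4 ] [180.     0.    -1.46]
14.55 [ 557.1 -104.8  197.4] [180.    -0.    -1.46] F [ 0.2 -0.4 -0.5] M [-0.02 -0.03  0.01] gap 23.0
```

```bash
python3 -m jog '[[0.006,0,0,0,0,0],[0.012,0,0,0,0,0]]'
python3 -c "
from h import *
did(0.012,0,0,0,0,0);show()"

```

```text
time: 14.75
tool_pos: [560.1, -104.8, 197.4]
tcp_rot: [-180.0, -0.0, -1.5]
ft_force: [0.5, 0.7, 0.7]
finger_gap: 23.2
cmd [ 560.03 -104.84  197.4 ] [180.     0.    -1.46]
14.75 [ 560.1 -104.8  197.4] [-180.     -0.     -1.46] F [0.5 0.7 0.7] M [ 0.06 -0.    0.09] gap 23.2
```

```bash
python3 -m jog '[[0.006,0,0.001,0,0,0],[0.012,0,0.002,0,0,0]]'
python3 -c "
from h import *
did(0.012,0,0.002,0,0,0);show()
im,_,_=snap('scene','pics/s13.png');zoom(im,285,140,345,210,8,'pics/s13z.png')"

```

```text
time: 14.95
tool_pos: [563.2, -104.9, 196.9]
tcp_rot: [-180.0, -0.0, -1.5]
ft_force: [-0.6, 0.7, 0.3]
finger_gap: 22.7
cmd [ 563.03 -104.92  196.9 ] [180.     0.    -1.46]
14.95 [ 563.2 -104.9  196.9] [-180.     -0.     -1.46] F [-0.6  0.7  0.3] M [0.01 0.02 0.03] gap 22.7
```

View pics/s13z.png

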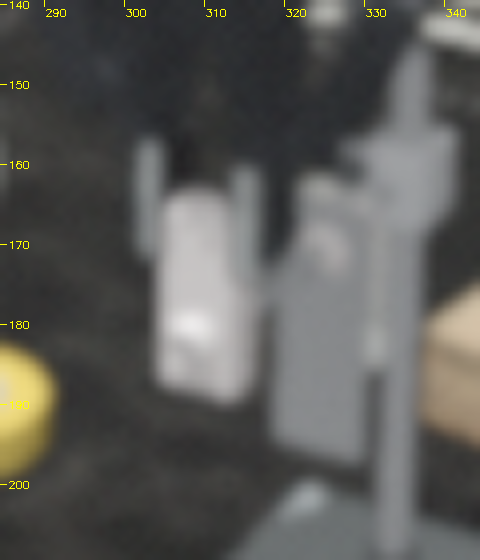

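```bash
python3 -m jog '[[0.008,0,0.002,0,0,0],[0.016,0,0.004,0,0,0]]'
python3 -c "
from h import *
did(0.016,0,0.004,0,0,0);show()"

```

```text
time: 15.2
tool_pos: [567.2, -105.0, 195.9]
tcp_rot: [-180.0, 0.0, -1.5]
ft_force: [-0.2, -0.7, -1.5]
finger_gap: 23.4
cmd [ 567.03 -105.02  195.9 ] [180.     0.    -1.46]
15.2 [ 567.2 -105.   195.9] [-180.      0.     -1.46] F [-0.2 -0.7 -1.5] M [ 0.04  0.01 -0.03] gap 23.4
```

```bash
python3 -m jog '[[0.008,0,0.002,0,0,0],[0.016,0,0.0045,0,0,0]]'
python3 -c "
from h import *
did(0.016,0,0.0045,0,0,0);show()"

```

```text
time: 15.4
tool_pos: [571.2, -105.1, 194.7]
tcp_rot: [-180.0, -0.0, -1.5]
ft_force: [-0.9, -0.7, 0.2]
finger_gap: 22.8
cmd [ 571.03 -105.12  194.77] [180.     0.    -1.46]
15.4 [ 571.2 -105.1  194.7] [-180.     -0.     -1.46] F [-0.9 -0.7  0.2] M [ 0.05 -0.03 -0.  ] gap 22.8
```

```bash
python3 -m jog '[[0.008,0,0.002,0,0,0],[0.016,0,0.0045,0,0,0]]'
python3 -c "
from h import *
did(0.016,0,0.0045,0,0,0);show()"

```

```text
time: 15.6
tool_pos: [575.2, -105.2, 193.6]
tcp_rot: [-180.0, 0.0, -1.5]
ft_force: [1.1, -0.1, -1.1]
finger_gap: 23.2
cmd [ 575.03 -105.23  193.65] [180.     0.    -1.46]
15.6 [ 575.2 -105.2  193.6] [-180.      0.     -1.46] F [ 1.1 -0.1 -1.1] M [0.02 0.01 0.  ] gap 23.2
```

```bash
python3 -m jog '[[0.008,0,0.002,0,0,0],[0.016,0,0.0045,0,0,0],[0.024,0,0.0065,0,0,0],[0.032,0,0.008,0,0,0]]'
python3 -c "
from h import *
did(0.032,0,0.008,0,0,0);show()
im,_,_=snap('scene','pics/s14.png');zoom(im,285,140,345,210,8,'pics/s14z.png')"

```

```text
time: 16.0
tool_pos: [583.2, -105.4, 191.6]
tcp_rot: [-180.0, 0.0, -1.5]
ft_force: [0.4, -0.6, -1.0]
finger_gap: 22.7
cmd [ 583.02 -105.43  191.65] [180.     0.    -1.46]
16.0 [ 583.2 -105.4  191.6] [-180.      0.     -1.46] F [ 0.4 -0.6 -1. ] M [ 0.04 -0.   -0.05] gap 22.7
```

View pics/s14z.png

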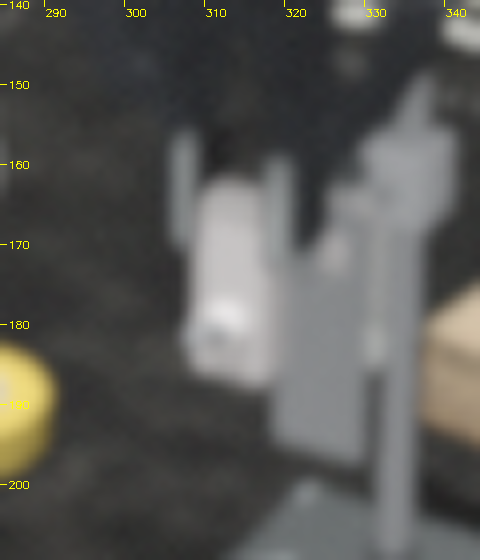

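The rod tip sticks out of the spacer's shoulder at about (308,181), so the rod is through the bore. I'll continue.

```bash
python3 -m jog '[[0.02,0,0,0,0,0],[0.04,0,0,0,0,0],[0.06,0,0,0,0,0]]'
python3 -c "
from h import *
did(0.06,0,0,0,0,0);show()"
python3 -m jog '[[0.02,0,0,0,0,0],[0.04,0,0,0,0,0],[0.06,0,0,0,0,0],[0.08,0,0,0,0,0]]'
python3 -c "
from h import *
did(0.08,0,0,0,0,0);show()"

```

```text
time: 16.35
tool_pos: [598.5, -105.8, 191.7]
tcp_rot: [180.0, -0.0, -1.5]
ft_force: [-0.6, -0.4, 0.0]
finger_gap: 23.2
cmd [ 598.02 -105.81  191.65] [180.     0.    -1.46]
16.35 [ 598.5 -105.8  191.7] [ 1.80e+02 -1.00e-02 -1.46e+00] F [-0.6 -0.4  0. ] M [-0.03 -0.02 -0.02] gap 23.2
time: 16.75
tool_pos: [618.4, -106.3, 191.6]
tcp_rot: [-180.0, 0.0, -1.5]
ft_force: [0.4, 0.5, -0.3]
finger_gap: 23.2
cmd [ 618.01 -106.32  191.65] [180.     0.    -1.46]
16.75 [ 618.4 -106.3  191.6] [-180.      0.     -1.46] F [ 0.4  0.5 -0.3] M [-0.    0.01  0.03] gap 23.2
```

```bash
python3 -m jog '[[0.01,0,0,0,0,0],[0.02,0,0,0,0,0],[0.024,0,0,0,0,0]]'
python3 -c "
from h import *
did(0.024,0,0,0,0,0);show()"

```

```text
time: 17.05
tool_pos: [624.2, -106.5, 191.6]
tcp_rot: [180.0, 0.0, -1.5]
ft_force: [-0.9, 0.3, -0.2]
finger_gap: 23.0
cmd [ 624.01 -106.47  191.65] [180.     0.    -1.46]
17.05 [ 624.2 -106.5  191.6] [ 1.80e+02  1.00e-02 -1.46e+00] F [-0.9  0.3 -0.2] M [-0.01 -0.01 -0.01] gap 23.0
```

```bash
python3 -m jog '[[0.004,0,0,0,0,0],[0.008,0,0,0,0,0]]'
python3 -c "
from h import *
did(0.008,0,0,0,0,0);show()"

```

```text
time: 17.25
tool_pos: [626.0, -106.5, 191.7]
tcp_rot: [180.0, 0.0, -1.5]
ft_force: [0.2, 0.6, -0.7]
finger_gap: 23.0
cmd [ 626.01 -106.52  191.65] [180.     0.    -1.46]
17.25 [ 626.  -106.5  191.7] [180.     0.    -1.46] F [ 0.2  0.6 -0.7] M [-0.02 -0.04  0.03] gap 23.0
```

```bash
python3 -m jog '[[0.004,0,0,0,0,0],[0.008,0,0,0,0,0]]'
python3 -c "
from h import *
did(0.008,0,0,0,0,0);show()"

```

```text
time: 17.45
tool_pos: [628.0, -106.6, 191.7]
tcp_rot: [180.0, 0.0, -1.5]
ft_force: [0.0, 0.9, -0.3]
finger_gap: 23.1
cmd [ 628.01 -106.58  191.65] [180.     0.    -1.46]
17.45 [ 628.  -106.6  191.7] [180.     0.    -1.46] F [ 0.   0.9 -0.3] M [-0.03  0.03 -0.01] gap 23.1
```

```bash
python3 -m jog '[[0.003,0,0,0,0,0],[0.006,0,0,0,0,0]]'
python3 -c "
from h import *
did(0.006,0,0,0,0,0);show()"

```

```text
time: 17.65
tool_pos: [628.9, -106.6, 191.7]
tcp_rot: [-180.0, 0.1, -1.5]
ft_force: [-5.4, 0.2, 3.2]
finger_gap: 23.3
cmd [ 629.51 -106.61  191.65] [180.     0.    -1.46]
17.65 [ 628.9 -106.6  191.7] [-1.80e+02  8.00e-02 -1.46e+00] F [-5.4  0.2  3.2] M [0.06 1.13 0.  ] gap 23.3
```

```bash
python3 -m jog '[[0.003,0,0,0,0,0],[0.005,0,0,0,0,0]]'
python3 -c "
from h import *
did(0.005,0,0,0,0,0);show()"

```

```text
time: 17.85
tool_pos: [629.2, -106.6, 191.7]
tcp_rot: [-180.0, 0.2, -1.5]
ft_force: [-11.0, 0.2, 6.2]
finger_gap: 23.0
cmd [ 630.76 -106.65  191.65] [180.     0.    -1.46]
17.85 [ 629.2 -106.6  191.7] [-179.99    0.22   -1.47] F [-11.    0.2   6.2] M [0.12 2.09 0.02] gap 23.0
```

```bash
python3 -m jog '[[-0.003,0,0.002,0,0,0],[-0.005,0,0.003,0,0,0],[-0.005,0,0.004,0,0,0]]'
python3 -c "
from h import *
did(-0.005,0,0.004,0,0,0);show()"

```

```text
time: 18.15
tool_pos: [628.9, -106.6, 190.7]
tcp_rot: [180.0, 0.1, -1.5]
ft_force: [-5.9, -0.3, 3.2]
finger_gap: 23.1
cmd [ 629.51 -106.61  190.65] [180.     0.    -1.46]
18.15 [ 628.9 -106.6  190.7] [ 1.80e+02  7.00e-02 -1.46e+00] F [-5.9 -0.3  3.2] M [0.03 1.02 0.04] gap 23.1
```

```bash
python3 -m jog '[[-0.002,0,0.001,0,0,0],[-0.002,0,0.002,0,0,0]]'
python3 -c "
from h import *
did(-0.002,0,0.002,0,0,0);show()"

```

```text
time: 18.35
tool_pos: [628.9, -106.6, 190.2]
tcp_rot: [180.0, 0.0, -1.5]
ft_force: [-4.5, -0.2, 2.9]
finger_gap: 22.9
cmd [ 629.01 -106.6   190.15] [180.     0.    -1.46]
18.35 [ 628.9 -106.6  190.2] [ 1.80e+02  2.00e-02 -1.46e+00] F [-4.5 -0.2  2.9] M [0.02 0.82 0.02] gap 22.9
```

```bash
python3 -m jog '[[0,0,0.001,0,0,0],[0,0,0.002,0,0,0]]'
python3 -c "
from h import *
did(0,0,0.002,0,0,0);show()"

```

```text
time: 18.55
tool_pos: [628.9, -106.6, 190.1]
tcp_rot: [180.0, 0.0, -1.5]
ft_force: [-5.7, 0.6, 6.6]
finger_gap: 22.9
cmd [ 629.01 -106.6   189.65] [180.     0.    -1.46]
18.55 [ 628.9 -106.6  190.1] [180.     0.    -1.46] F [-5.7  0.6  6.6] M [ 0.1   1.09 -0.01] gap 22.9
```

```bash
python3 -m jog '[[0,0,-0.001,0,0,0],[0,0,-0.001,0,0,0],[0,0,-0.001,0,0,0],[0,0,-0.001,0,0,0],[0,0,-0.001,0,0,0]]' 0.45
python3 -c "
from h import *
did(0,0,-0.001,0,0,0);show()
im,_,_=snap('scene','pics/s15.png');zoom(im,290,130,350,210,7,'pics/s15z.png')"

```

```text
time: 19.05
tool_pos: [629.1, -106.6, 189.8]
tcp_rot: [-180.0, -0.0, -1.5]
ft_force: [0.0, 0.2, 0.8]
finger_gap: 38.3
cmd [ 629.01 -106.6   189.9 ] [180.     0.    -1.46]
19.05 [ 629.1 -106.6  189.8] [-180.     -0.     -1.46] F [0.  0.2 0.8] M [-0.02  0.02 -0.04] gap 38.3
```

View pics/s15z.png

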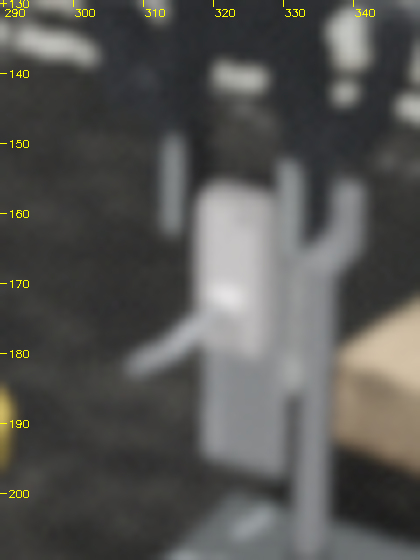

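```bash
python3 -c "
from h import *
planc((629,-106.6,240),(534.6,-372.2,200),(534.6,-372.2,90),yaw=10.6)"
```

```text
(629, -106.6, 240) -> [-0.0, -0.0, -0.2, -0.0, -0.0, -0.067]
(534.6, -372.2, 200) -> [-0.35, 1.072, -0.04, -0.0, -0.0, -0.067]
(534.6, -372.2, 90) -> [-0.35, 1.072, 0.4, -0.0, -0.0, -0.067]
```

```bash
python3 -m jog '[[0,0,-0.05,0,0,0],[0,0,-0.15,0,0,0],[0,0,-0.22,0,0,0],[-0.06,0.18,-0.22,0,0,-0.02],[-0.12,0.36,-0.22,0,0,-0.04],[-0.18,0.54,-0.22,0,0,-0.067],[-0.24,0.72,-0.22,0,0,-0.067],[-0.3,0.9,-0.2,0,0,-0.067],[-0.35,1,-0.15,0,0,-0.067],[-0.35,1,-0.1,0,0,-0.067]]'
python3 -c "
from h import *
did(-0.35,1,-0.1,0,0,-0.067);show()
im,_,_=snap('scene','pics/s16.png');zoom(im,290,130,350,210,7,'pics/s16z.png')
planc((534.6,-372.2,100),(534.6,-372.2,40),yaw=10.6)"

```

```text
time: 20.1
tool_pos: [533.4, -358.5, 216.0]
tcp_rot: [179.9, -0.0, 10.3]
ft_force: [0.1, -0.3, 0.7]
finger_gap: 38.5
cmd [ 535.17 -354.29  214.9 ] [180.    0.   10.6]
20.1 [ 533.4 -358.5  216. ] [ 1.7986e+02 -2.0000e-02  1.0330e+01] F [ 0.1 -0.3  0.7] M [ 0.04 -0.01  0.01] gap 38.5
(534.6, -372.2, 100) -> [-0.015, 0.07, 0.46, -0.0, -0.0, -0.0]
(534.6, -372.2, 40) -> [-0.015, 0.07, 0.7, -0.0, -0.0, -0.0]
```

View pics/s16z.png

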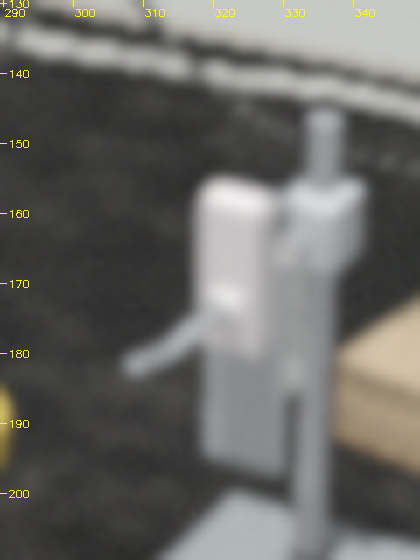

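The spacer sits upright on the rod against the long coupon. On to the short coupon.

```bash
python3 -m jog '[[-0.015,0.07,0.1,0,0,0],[-0.015,0.07,0.3,0,0,0],[-0.015,0.07,0.46,0,0,0],[-0.015,0.07,0.46,0,0,0],[-0.015,0.07,0.46,0,0,0]]' 0.58
python3 -c "
from h import *
did(-0.015,0.07,0.46,0,0,0);show()
im,_,_=snap('scene','pics/s17.png');zoom(im,380,200,440,300,6,'pics/s17z.png');show()"

```

```text
time: 20.65
tool_pos: [535.0, -371.1, 100.4]
tcp_rot: [-179.9, 0.0, 10.7]
ft_force: [0.1, -0.2, 0.5]
finger_gap: 49.8
cmd [ 534.7  -372.18   99.9 ] [180.    0.   10.6]
20.65 [ 535.  -371.1  100.4] [-1.7993e+02  4.0000e-02  1.0660e+01] F [ 0.1 -0.2  0.5] M [-0.03 -0.   -0.01] gap 49.8
cmd [ 534.7  -372.18   99.9 ] [180.    0.   10.6]
20.7 [ 536.3 -372.3  102.7] [ 1.7988e+02 -1.1000e-01  1.0660e+01] F [-0.6 -0.2 -0.1] M [ 0.03  0.05 -0.01] gap 49.3
```

View pics/s17z.png

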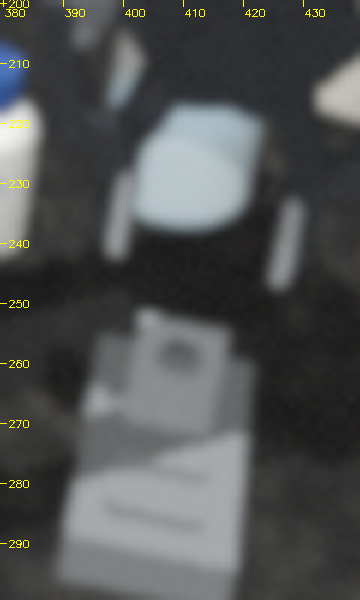

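```bash
python3 -m jog '[[-0.006,-0.004,0.14,0,0,0],[-0.006,-0.004,0.244,0,0,0],[-0.006,-0.004,0.244,0,0,0],[-0.006,-0.004,0.244,0,0,0]]' 0.46
python3 -m jog '[[0,0,0,0,0,0],[0,0,0,0,0,0],[0,0,0,0,0,0],[0,0,0,0,0,0],[0,0,0,0,0,0]]' 0.2 40
python3 -c "
from h import *
did(-0.006,-0.004,0.244,0,0,0);show()
im,_,_=snap('scene','pics/s18.png');zoom(im,380,200,440,300,6,'pics/s18z.png');show()"

```

```text
time: 21.1
tool_pos: [534.5, -372.2, 41.8]
tcp_rot: [179.9, -0.1, 10.6]
ft_force: [0.4, 0.3, 0.8]
finger_gap: 39.3
time: 21.6
tool_pos: [535.0, -372.8, 42.5]
tcp_rot: [179.8, -0.2, 10.6]
ft_force: [-0.2, 0.7, 6.6]
finger_gap: 30.4
cmd [ 533.04 -371.47   38.9 ] [180.    0.   10.6]
21.6 [ 535.  -372.8   42.5] [179.78  -0.2   10.6 ] F [-0.2  0.7  6.6] M [0.12 0.09 0.03] gap 30.4
cmd [ 533.04 -371.47   38.9 ] [180.    0.   10.6]
21.65 [ 535.  -372.8   42.5] [179.79  -0.2   10.6 ] F [-0.3  1.5  8. ] M [0.17 0.12 0.04] gap 30.7
```

View pics/s18z.png

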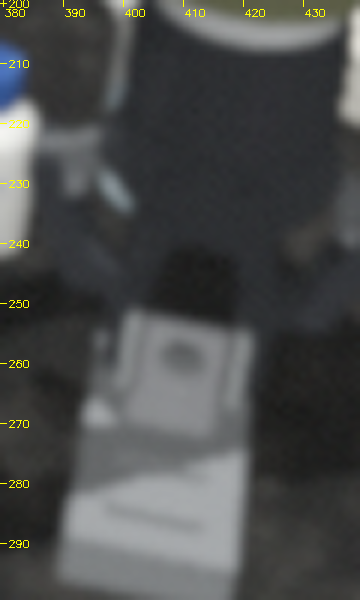

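```bash
python3 -m jog '[[0,0,-0.06,0,0,0],[0,0,-0.2,0,0,0],[0,0,-0.38,0,0,0],[0,0,-0.56,0,0,0],[0,0,-0.6,0,0,0],[0,0,-0.6,0,0,0]]'
python3 -c "
from h import *
did(0,0,-.6,0,0,0);show()
planc((522,-104,188),(522,-104,161.5),yaw=-1.46)"
```

```text
time: 22.25
tool_pos: [534.8, -372.9, 194.2]
tcp_rot: [179.7, -0.3, 10.6]
ft_force: [1.5, -0.8, -0.6]
finger_gap: 31.1
cmd [ 533.04 -371.47  188.9 ] [180.    0.   10.6]
22.25 [ 534.8 -372.9  194.2] [179.66  -0.28  10.6 ] F [ 1.5 -0.8 -0.6] M [ 0.01 -0.03 -0.03] gap 31.1
(522, -104, 188) -> [0.153, -1.06, 0.004, -0.0, -0.0, 0.067]
(522, -104, 161.5) -> [0.153, -1.06, 0.11, -0.0, -0.0, 0.067]
```

```bash
python3 -m jog '[[0.03,-0.18,0,0,0,0.02],[0.06,-0.36,0,0,0,0.04],[0.09,-0.54,0,0,0,0.067],[0.12,-0.72,0,0,0,0.067],[0.15,-0.9,0,0,0,0.067],[0.153,-1,0,0,0,0.067],[0.153,-1,0,0,0,0.067],[0.153,-1,0,0,0,0.067]]'
python3 -c "
from h import *
did(0.153,-1,0,0,0,0.067);show()
planc((522,-104,161.5),yaw=-1.46)"
```

```text
time: 23.05
tool_pos: [523.8, -118.2, 187.6]
tcp_rot: [-180.0, 0.1, -1.4]
ft_force: [-0.1, -0.6, -0.2]
finger_gap: 30.5
cmd [ 524.65 -118.7   188.9 ] [180.     0.    -1.46]
23.05 [ 523.8 -118.2  187.6] [-1.7999e+02  1.2000e-01 -1.3800e+00] F [-0.1 -0.6 -0.2] M [ 0.06 -0.01  0.02] gap 30.5
(522, -104, 161.5) -> [-0.012, -0.059, 0.11, -0.0, -0.0, -0.0]
```

```bash
python3 -m jog '[[-0.012,-0.059,0.11,0,0,0],[-0.012,-0.059,0.11,0,0,0],[-0.012,-0.059,0.11,0,0,0],[-0.012,-0.059,0.11,0,0,0],[-0.012,-0.059,0.11,0,0,0]]'
python3 -c "
from h import *
did(-0.012,-0.059,0.11,0,0,0);show()
im,_,_=snap('scene','pics/s19.png');zoom(im,280,140,340,210,8,'pics/s19z.png');show()
print(proj('scene',r.sense()['tool_pos']+[2.4,0,12.5]))"

```

```text
time: 23.55
tool_pos: [522.7, -104.9, 162.5]
tcp_rot: [180.0, -0.1, -1.5]
ft_force: [0.2, 1.1, -0.6]
finger_gap: 31.1
cmd [ 522.03 -103.88  161.4 ] [180.     0.    -1.46]
23.55 [ 522.7 -104.9  162.5] [ 1.7997e+02 -8.0000e-02 -1.5100e+00] F [ 0.2  1.1 -0.6] M [-0.01  0.05 -0.01] gap 31.1
cmd [ 522.03 -103.88  161.4 ] [180.     0.    -1.46]
23.6 [ 522.7 -104.7  162.5] [ 1.7997e+02 -9.0000e-02 -1.5100e+00] F [ 0.3 -0.2 -0.2] M [ 0.07 -0.02  0.04] gap 31.0
[304.04670399 187.14951627]
```

View pics/s19z.png

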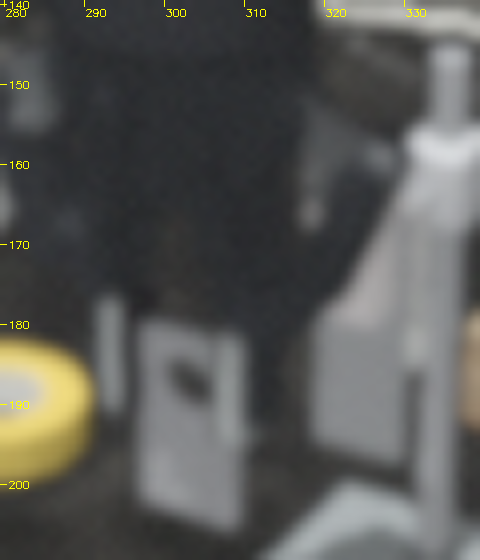

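```bash
python3 -m jog '[[0.06,0,0,0,0,0],[0.11,0,0,0,0,0],[0.15,0,0,0,0,0],[0.15,0,0,0,0,0]]'
python3 -c "
from h import *
did(0.15,0,0,0,0,0);show()"
python3 -m jog '[[0.04,0,0.008,0,0,0],[0.08,0,0.016,0,0,0],[0.11,0,0.02,0,0,0],[0.13,0,0.02,0,0,0],[0.13,0,0.02,0,0,0]]'
python3 -c "
from h import *
did(0.13,0,0.02,0,0,0);show()
im,_,_=snap('scene','pics/s20.png');zoom(im,280,140,340,210,8,'pics/s20z.png')"

```

```text
time: 24.0
tool_pos: [560.6, -105.1, 161.8]
tcp_rot: [180.0, -0.1, -1.5]
ft_force: [0.4, 0.3, -0.3]
finger_gap: 30.8
cmd [ 559.52 -104.84  161.4 ] [180.     0.    -1.46]
24.0 [ 560.6 -105.1  161.8] [ 1.7999e+02 -5.0000e-02 -1.4600e+00] F [ 0.4  0.3 -0.3] M [0.05 0.01 0.03] gap 30.8
time: 24.5
tool_pos: [592.5, -105.6, 156.1]
tcp_rot: [-180.0, 0.0, -1.4]
ft_force: [-0.9, 0.3, -0.3]
finger_gap: 30.8
cmd [ 592.01 -105.67  156.4 ] [180.     0.    -1.46]
24.5 [ 592.5 -105.6  156.1] [-1.80e+02  2.00e-02 -1.44e+00] F [-0.9  0.3 -0.3] M [ 0.01 -0.02  0.03] gap 30.8
```

View pics/s20z.png

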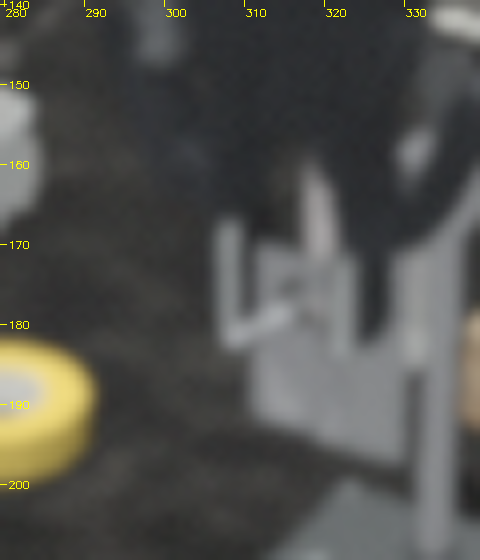

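The rod passes through the short coupon's hole. I'll do a quick height check by touching the rod.

```bash
python3 -m jog '[[0,0,0.012,0,0,0],[0,0,0.018,0,0,0],[0,0,0.02,0,0,0]]'
python3 -c "
from h import *
did(0,0,0.02,0,0,0);show()"
python3 -m jog '[[0,0,0.002,0,0,0],[0,0,0.003,0,0,0]]'
python3 -c "
from h import *
did(0,0,0.003,0,0,0);show()"

```

```text
time: 24.85
tool_pos: [591.7, -105.7, 151.3]
tcp_rot: [-180.0, 0.0, -1.5]
ft_force: [0.2, 0.6, 1.3]
finger_gap: 30.6
cmd [ 592.01 -105.67  151.4 ] [180.     0.    -1.46]
24.85 [ 591.7 -105.7  151.3] [-1.80e+02  1.00e-02 -1.47e+00] F [0.2 0.6 1.3] M [0.06 0.12 0.01] gap 30.6
time: 25.05
tool_pos: [591.9, -105.7, 151.1]
tcp_rot: [180.0, -0.0, -1.5]
ft_force: [-3.4, 1.9, 3.9]
finger_gap: 30.5
cmd [ 592.01 -105.67  150.65] [180.     0.    -1.46]
25.05 [ 591.9 -105.7  151.1] [180.    -0.    -1.46] F [-3.4  1.9  3.9] M [ 0.06  0.41 -0.03] gap 30.5
```

```bash
python3 -m jog '[[0,0,-0.02,0,0,0],[0.03,0,-0.022,0,0,0],[0.048,0,-0.022,0,0,0],[0.048,0,-0.022,0,0,0]]'
python3 -c "
from h import *
did(0.048,0,-0.022,0,0,0);show()"
python3 -m jog '[[0.004,0,0,0,0,0],[0.008,0,0,0,0,0]]'
python3 -c "
from h import *
did(0.008,0,0,0,0,0);show()"

```

```text
time: 25.45
tool_pos: [604.7, -106.0, 156.1]
tcp_rot: [-180.0, -0.0, -1.5]
ft_force: [-0.3, 0.3, -0.6]
finger_gap: 30.6
cmd [ 604.   -105.97  156.15] [180.     0.    -1.46]
25.45 [ 604.7 -106.   156.1] [-1.80e+02 -2.00e-02 -1.45e+00] F [-0.3  0.3 -0.6] M [-0.05  0.02 -0.06] gap 30.6
time: 25.65
tool_pos: [605.9, -106.0, 155.8]
tcp_rot: [-180.0, 0.0, -1.5]
ft_force: [-0.9, -0.4, -0.7]
finger_gap: 30.9
cmd [ 606.   -106.02  156.15] [180.     0.    -1.46]
25.65 [ 605.9 -106.   155.8] [-1.7999e+02  3.0000e-02 -1.4600e+00] F [-0.9 -0.4 -0.7] M [0.02 0.03 0.  ] gap 30.9
```

```bash
python3 -m jog '[[0.004,0,0,0,0,0],[0.008,0,0,0,0,0]]'
python3 -c "
from h import *
did(0.008,0,0,0,0,0);show()"

```

```text
time: 25.85
tool_pos: [608.0, -106.1, 156.1]
tcp_rot: [-180.0, 0.0, -1.5]
ft_force: [-0.4, -0.6, -1.2]
finger_gap: 30.7
cmd [ 608.   -106.07  156.15] [180.     0.    -1.46]
25.85 [ 608.  -106.1  156.1] [-1.80e+02  1.00e-02 -1.46e+00] F [-0.4 -0.6 -1.2] M [ 0.   -0.01 -0.  ] gap 30.7
```

```bash
python3 -m jog '[[0.004,0,0,0,0,0],[0.006,0,0,0,0,0]]'
python3 -c "
from h import *
did(0.006,0,0,0,0,0);show()"

```

```text
time: 26.05
tool_pos: [609.6, -106.1, 156.2]
tcp_rot: [180.0, -0.0, -1.5]
ft_force: [-0.1, 0.1, -1.2]
finger_gap: 30.9
cmd [ 609.5  -106.11  156.15] [180.     0.    -1.46]
26.05 [ 609.6 -106.1  156.2] [180.    -0.    -1.46] F [-0.1  0.1 -1.2] M [ 0.   -0.03  0.06] gap 30.9
```

```bash
python3 -m jog '[[0.004,0,0,0,0,0],[0.006,0,0,0,0,0]]'
python3 -c "
from h import *
did(0.006,0,0,0,0,0);show()"

```

```text
time: 26.25
tool_pos: [611.1, -106.2, 156.2]
tcp_rot: [180.0, -0.0, -1.5]
ft_force: [-0.5, -0.1, -0.3]
finger_gap: 30.7
cmd [ 611.   -106.15  156.15] [180.     0.    -1.46]
26.25 [ 611.1 -106.2  156.2] [180.    -0.    -1.46] F [-0.5 -0.1 -0.3] M [ 0.02 -0.    0.02] gap 30.7
```

```bash
python3 -m jog '[[0.004,0,0,0,0,0],[0.006,0,0,0,0,0]]'
python3 -c "
from h import *
did(0.006,0,0,0,0,0);show()"

```

```text
time: 26.45
tool_pos: [612.6, -106.2, 156.2]
tcp_rot: [180.0, -0.0, -1.5]
ft_force: [0.3, 0.5, -0.5]
finger_gap: 31.0
cmd [ 612.5  -106.19  156.15] [180.     0.    -1.46]
26.45 [ 612.6 -106.2  156.2] [180.    -0.    -1.46] F [ 0.3  0.5 -0.5] M [ 0.01 -0.01  0.03] gap 31.0
```

```bash
python3 -m jog '[[0.003,0,0,0,0,0],[0.005,0,0,0,0,0]]'
python3 -c "
from h import *
did(0.005,0,0,0,0,0);show()"

```

```text
time: 26.65
tool_pos: [613.8, -106.2, 156.2]
tcp_rot: [180.0, 0.0, -1.5]
ft_force: [-0.5, 0.4, 0.4]
finger_gap: 31.1
cmd [ 613.75 -106.22  156.15] [180.     0.    -1.46]
26.65 [ 613.8 -106.2  156.2] [180.     0.    -1.45] F [-0.5  0.4  0.4] M [-0.01 -0.04 -0.  ] gap 31.1
```

```bash
python3 -m jog '[[0.003,0,0,0,0,0],[0.005,0,0,0,0,0]]'
python3 -c "
from h import *
did(0.005,0,0,0,0,0);show()"

```

```text
time: 26.85
tool_pos: [615.0, -106.3, 156.1]
tcp_rot: [-180.0, 0.0, -1.5]
ft_force: [0.4, -0.2, -0.6]
finger_gap: 31.0
cmd [ 615.   -106.25  156.15] [180.     0.    -1.46]
26.85 [ 615.  -106.3  156.1] [-180.      0.     -1.46] F [ 0.4 -0.2 -0.6] M [ 0.01  0.01 -0.01] gap 31.0
```

```bash
python3 -m jog '[[0.003,0,0,0,0,0],[0.004,0,0,0,0,0]]'
python3 -c "
from h import *
did(0.004,0,0,0,0,0);show()
im,_,_=snap('scene','pics/s21.png');zoom(im,295,130,355,210,7,'pics/s21z.png')"

```

```text
time: 27.05
tool_pos: [615.7, -106.2, 156.1]
tcp_rot: [-180.0, 0.0, -1.5]
ft_force: [-2.6, 0.0, 0.8]
finger_gap: 31.1
cmd [ 616.   -106.28  156.15] [180.     0.    -1.46]
27.05 [ 615.7 -106.2  156.1] [-1.80e+02  4.00e-02 -1.46e+00] F [-2.6  0.   0.8] M [0.05 0.5  0.04] gap 31.1
```

View pics/s21z.png

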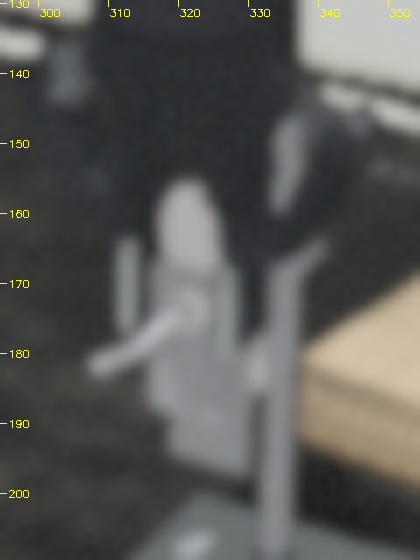

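```bash
python3 -m jog '[[0.002,0,0,0,0,0],[0.004,0,0,0,0,0]]'
python3 -c "
from h import *
did(0.004,0,0,0,0,0);show()"
python3 -m jog '[[-0.002,0,0.002,0,0,0],[-0.004,0,0.004,0,0,0],[-0.004,0,0.004,0,0,0]]'
python3 -c "
from h import *
did(-0.004,0,0.004,0,0,0);show()"

```

```text
time: 27.3
tool_pos: [615.8, -106.3, 156.0]
tcp_rot: [-180.0, 0.2, -1.5]
ft_force: [-10.6, 1.0, 4.4]
finger_gap: 30.9
cmd [ 617.   -106.3   156.15] [180.     0.    -1.46]
27.3 [ 615.8 -106.3  156. ] [-1.7999e+02  1.6000e-01 -1.4600e+00] F [-10.6   1.    4.4] M [0.07 1.56 0.05] gap 30.9
time: 27.6
tool_pos: [615.8, -106.3, 155.1]
tcp_rot: [180.0, 0.0, -1.5]
ft_force: [-4.7, -0.6, 1.8]
finger_gap: 30.8
cmd [ 616.   -106.28  155.15] [180.     0.    -1.46]
27.6 [ 615.8 -106.3  155.1] [ 1.80e+02  2.00e-02 -1.47e+00] F [-4.7 -0.6  1.8] M [ 0.03  0.73 -0.08] gap 30.8
```

```bash
python3 -m jog '[[-0.001,0,0.001,0,0,0],[-0.001,0,0.002,0,0,0]]'
python3 -c "
from h import *
did(-0.001,0,0.002,0,0,0);show()"

```

```text
time: 27.8
tool_pos: [615.7, -106.3, 154.9]
tcp_rot: [180.0, -0.0, -1.5]
ft_force: [-4.2, 0.1, 4.3]
finger_gap: 31.1
cmd [ 615.75 -106.27  154.65] [180.     0.    -1.46]
27.8 [ 615.7 -106.3  154.9] [180.    -0.    -1.46] F [-4.2  0.1  4.3] M [0.07 0.75 0.  ] gap 31.1
```

```bash
python3 -m jog '[[0,0,0,0,0,0],[0,0,0,0,0,0],[0,0,0,0,0,0],[0,0,0,0,0,0],[0,0,0,0,0,0]]' 0.58
python3 -c "
from h import *
show()
im,_,_=snap('scene','pics/s22.png');zoom(im,295,130,355,210,7,'pics/s22z.png')"

```

```text
time: 28.3
tool_pos: [615.9, -106.2, 154.6]
tcp_rot: [-180.0, -0.0, -1.5]
ft_force: [0.3, 0.9, 0.4]
finger_gap: 49.4
cmd [ 615.75 -106.27  154.65] [180.     0.    -1.46]
28.3 [ 615.9 -106.2  154.6] [-1.80e+02 -1.00e-02 -1.46e+00] F [0.3 0.9 0.4] M [ 0.05 -0.04 -0.03] gap 49.4
```

View pics/s22z.png

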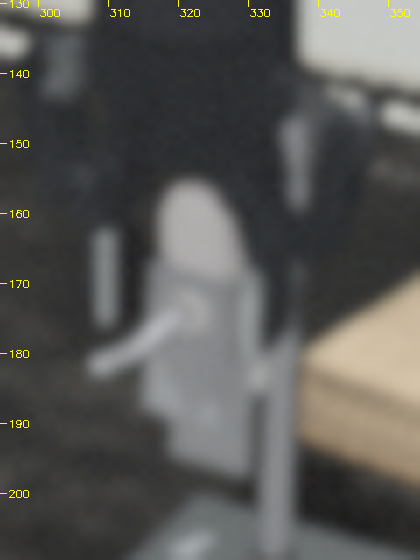

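```bash
python3 -m jog '[[0,0,-0.04,0,0,0],[0,0,-0.1,0,0,0],[0,0,-0.22,0,0,0],[0,0,-0.38,0,0,0],[-0.1,0.1,-0.46,0,0,0],[-0.25,0.3,-0.46,0,0,0],[-0.4,0.5,-0.46,0,0,0],[-0.55,0.7,-0.46,0,0,0],[-0.6,0.9,-0.46,0,0,0],[-0.6,1,-0.46,0,0,0]]'
python3 -c "
from h import *
did(-0.6,1,-0.46,0,0,0)"
python3 -m jog '[[0,0.2,0,0,0,0],[0,0.4,0,0,0,0],[0,0.4,0,0,0,0],[0,0.4,0,0,0,0],[0,0.4,0,0,0,0]]'
python3 -c "
from h import *
show()
im,_,_=snap('scene','pics/s23.png');zoom(im,290,130,350,210,7,'pics/s23z.png')
im,_,_=snap('top','pics/t23.png');zoom(im,290,120,350,215,6,'pics/t23z.png')"

```

```text
time: 29.35
tool_pos: [461.2, -343.3, 272.3]
tcp_rot: [179.9, -0.1, -1.5]
ft_force: [1.2, 0.2, 0.6]
finger_gap: 49.5
time: 29.85
tool_pos: [460.3, -441.2, 270.9]
tcp_rot: [180.0, -0.1, -1.4]
ft_force: [-0.3, 0.8, 0.5]
finger_gap: 49.5
cmd [ 459.43 -352.37  269.65] [180.     0.    -1.46]
29.85 [ 460.3 -441.2  270.9] [ 1.7996e+02 -6.0000e-02 -1.4400e+00] F [-0.3  0.8  0.5] M [-0.06 -0.01 -0.02] gap 49.5
```

View pics/s23z.png

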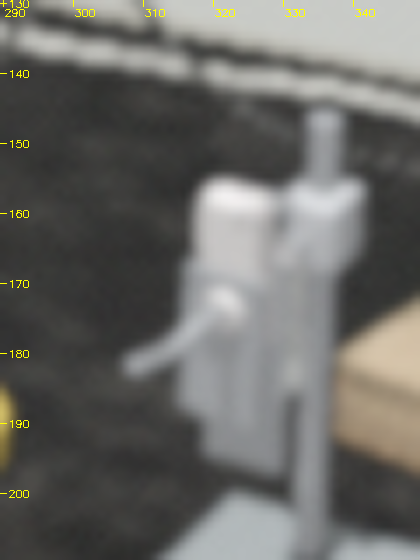

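View pics/t23z.png

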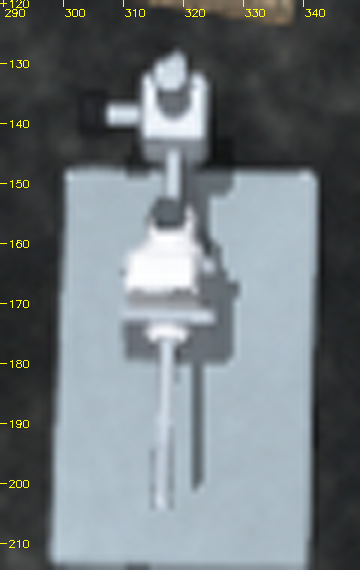

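View pics/t23.png

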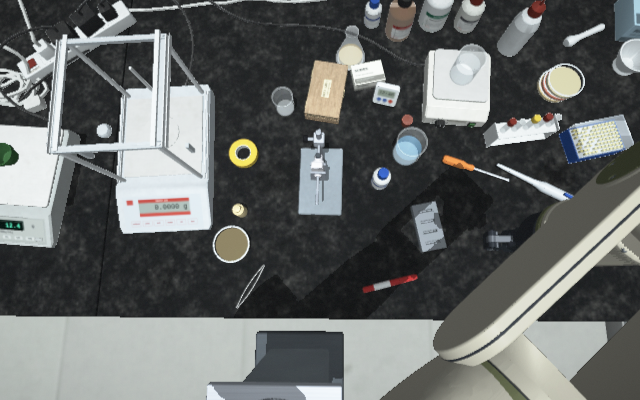

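```bash
python3 -c "
from h import *
im=cv2.imread('pics/t23.png');zoom(im,303,150,333,190,15,'pics/t23y.png',5)
print(onz('top',(317.6,172),182.8))
for P in((617.9,-108.3,182.8),(617.9-.4,-92.3,182.8),(617.5,-124.3,182.8),(626,-108.3,211),(619.6,-108,211),(619.6,-108,183),(633.6,-108,211)): print(P,proj('top',P).round(2))
"
```

```text
[ 617.64132807 -109.53466775  182.8       ]
(617.9, -108.3, 182.8) [317.01 171.88]
(617.5, -92.3, 182.8) [309.39 172.06]
(617.5, -124.3, 182.8) [324.64 172.07]
(626, -108.3, 211) [316.47 164.36]
(619.6, -108, 211) [316.28 167.41]
(619.6, -108, 183) [316.87 171.07]
(633.6, -108, 211) [316.36 160.75]
```

View pics/t23y.png

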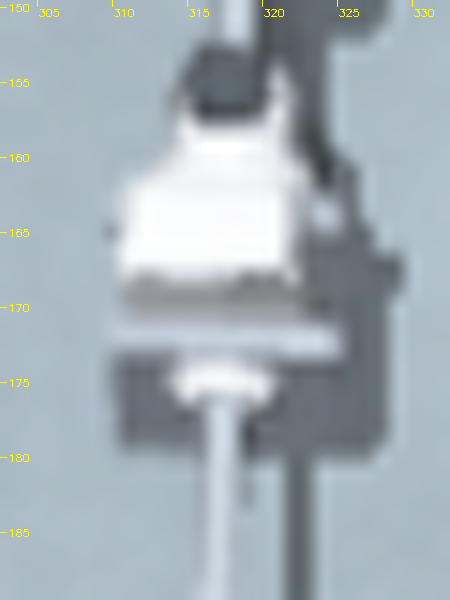

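The last pictures show the coupon edge at rows 171–172, where contact with the spacer puts it. The spacer is upright and centred at column 316.4, and the bystanders have not moved. Handing in.

```bash
python3 -c "
from h import *
a=cv2.imread('pics/top0.png').astype(int);b=cv2.imread('pics/t23.png').astype(int)
for n,(x0,y0,x1,y1) in dict(petri=(208,222,252,266),forceps=(230,262,270,312),bottle=(368,162,394,192),beaker=(388,122,432,168),marker=(358,270,420,295)).items(): print(n,np.abs(a-b)[y0:y1,x0:x1].mean().round(1))
print(r.hand_in())"
```

```text
petri 0.9
forceps 4.4
bottle 0.9
beaker 0.9
marker 18.8
the job is handed in; nothing more can be done
None
```

The hook is loaded in the order asked, and I handed the job in at about 30 s of the 72 s limit.

1. **Long coupon:** I found the rod's centre line by touching its sides and top with the hole. I then slid the coupon over the collar's shoulder until it stopped against the flange. The tool stopped at x = 635.8 mm, and at the same x at two heights, so I took that as the flange face. Lowered about 1 mm, the hole rested on the shoulder.
2. **Spacer:** I threaded it over the upturned tip and pushed it close against the long coupon. I let it down about 1.3 mm until it rested, then released it upright.
3. **Short coupon:** I put it on the spacer's shoulder, close against the spacer. Contact came within 1 mm of where I expected it.

**Forces:** The strongest push along the hook that I read was 17.6 N, about 20 N counting the upward part, against the 25 N limit. I only read the force at the end of each move.

**Last pictures:** All three parts hang together. The spacer is upright and centred, no gap shows between it and the short coupon, and the gripper is clear.

**Bystanders:** The petri dish, bottle and beaker matched their first pictures almost exactly. The forceps and the marker differed more (4.4 and 18.8, against 0.9 for the others). Both look unmoved and the arm's shadow reaches there in the last picture, so I put it down to that, but I did not measure their positions.

The two cameras disagreed by about 5 mm sideways. I went by the grip and touch readings instead.

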